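# Refit the basket-hanger post in the fry station's drip board

### The arm

A 7-joint arm with a two-finger parallel gripper is mounted at the origin on the work surface. World frame = base frame: x ahead of the robot, y to its left, z up, the work surface at z = 0. Lengths are in m, angles in rad, forces in N, time in s.
With the tool pointing down it reaches from about 0.4 to 0.875 m from the base axis. Payload 19.3 kg.
Tool frame: the origin (TCP) lies between the finger pads; the fingertips stand ahead of it and the grasp point (between the pads) lies 8 mm behind it (bot.tip_extent is the x of the fingertips in the tool frame, in m); x points along the fingers, y is the direction in which the jaws open and shut, and the axes are right-handed (so a half turn about x gives the same grasp; the last joint's range is limited). The gripper opens to 85 mm and grips with 20 to 120 N. Pads are 22 mm wide; open, the fingers measure 114 mm over their backs; the gripper's body (76 mm by 85 mm) begins 54 mm behind the grasp point. The pads swing forward as they close: fully open they stand 13 mm farther back than shut.
Start: joints at [-1.249, 0.521, -0.036, 1.599, 0.021, 1.021, -0.113], TCP at [0.239, 0.578, 0.242] pointing down, gripper open.
Joint ranges: [-2.91, 2.91], [-0.3, 2.13], [-1.5, 1.42], [0.17, 2.43], [-1.26, 4.41], [0.16, 1.93], [-2.52, 2.52]. Speed limits (rad/s): [1.89, 1.89, 2.39, 2.39, 3.01, 3.01, 3.01].

### API

Orientations are given as [roll, pitch, yaw] about the fixed x, y, z axes, in that order (R = Rz(yaw) Ry(pitch) Rx(roll)).
In Python, from workcell import observe, grab_frame, camera_info, bot, nets gives the robot as it stands.
- The arm moves only by the tool jog_arm, never from a script. Its argument "commands" is a list of rows, each a list of 6 numbers: the shift along the tool's x, y, z in mm, then the turn, a rotation vector about the tool's x, y, z in rad. A call has 1 to 20 rows; each row shifts and turns the pose as measured when the row begins, along the tool's axes as they then stand; what a row does not reach is not made up. A row lasts 1/10 s, in which the tool goes at most 50 mm and 8.59 degrees, less where a joint would pass 70% of its speed; a pose out of reach is approached as far as the arm can. A call is refused whole if a number of a shift passes 50 or a number of a turn 0.15, either way. A call with a gripper value outside its range is refused whole. "gripper" is the closure in counts, from 0 (fully open) to 255 (shut), set as the call begins (left out, the last holds). The fingers move at their own pace and stop on an object; "newtons" is the grip in N (left out, the last holds). Time passes only in rows, so rows that do not move let the fingers close. It gives the time, the measured TCP pose, the force and the opening at its end, in the units of the state.
- observe(): the state, without advancing time (a new reading comes with each control period).
- grab_frame(name): name is "scene" or "top" or "wrist"; returns the picture (400x640x3 uint8, red, green, blue); there is no depth.
- camera_info(name): a dict with "fov_y" (degrees; the focal length in pixels is half the picture's height over the tangent of half this angle, whatever the lens; pixels are square), "cx", "cy" (the principal point, pixels), "R" (3x3) and "t" (3): a world point X has camera coordinates R X + t; the wrist camera has in their place "tool_from_camera" (4x4, takes a point from camera to tool coordinates, whose origin is the TCP and whose axes are the tool frame's). Camera axes: x right, y down, z forward; pixel columns grow to the right and rows downward; lengths in m; the calibration is good to about 2 mm. A picture is of the moment at which its call begins: read the wrist's pose just before it. camera_info takes no time and is no camera call.
- bot.job_done(): hands the job in, once; it reports no verdict.
Trained networks look in the newest picture that a camera, given by its name, has taken for a name from the list of things; names that differ only in an ending like _2 or _b are one class to them, and where a whole thing is asked for, a point or a joint stands for the part that bears it (a point fixed in the world has none). Each returns a list of dicts, best first, with "p" (0 to 1); they miss things now and then, are a little off and sometimes report something else, mostly with a low value. They report only what shows in the picture. A call takes as long as a camera call. They do not tell look-alikes from the thing itself.
- nets.find_in(camera, name): "rect" ([left, top, right, bottom] in pixels, round what is visible of it).
- nets.silhouettes(camera, name): "mask" (400x640 bool, what is visible of it) and "rect" ([left, top, right, bottom] in pixels, round what is visible of it).
- nets.pinpoint(camera, name): "location" ([column, row] in pixels: a listed point, or the origin of a listed thing).
The state is a dict: "clock": time; "qpos": joint angles; "qd": joint speeds; "joint_efforts": joint torques, N m; "position": TCP position; "tool_rot": TCP orientation; "force": force on the tool from outside, world axes, zero at the start; "moment": the same for the moment, N m; "grip_width": finger opening in m.
Only numpy, scipy, OpenCV 4.12 (cv2) and the standard library are available. Lean on these libraries where they do the work, as an engineer would, in place of code of your own. Each camera call takes 0.05 s, during which the arm holds its last target.

### The job

The steel basket-hanger post with the green grip has been washed and stands in its grey drying holder; plug it back into the sloped drip board, fully home and square to the board, and let go. Its socket is hidden somewhere under the black rubber guard disc with the orange rim, so it has to be felt for by sweeping the tip over the disc in a small spiral until it drops in. Leave the other things on the table where they stand.

Things in the scene. Friction and masses are not known exactly. Their poses are not given: they have to be found in the camera images.
- post_mid (a point): Centre, half-way up, of the loose basket-hanger post: 160 mm long, about 0.25 kg. Its z axis runs along the post from tip to grip, x along the crossbar. The tip is 80 mm below this point along z; the centre of the green grip is 50 mm above it. It starts standing upright (to a degree) in the grey holder.
- post: The same post; origin at the centre of its tip face. From the tip up: round steel shaft 20 mm in diameter, foot bevelled over its last 5 mm to a 12 mm flat, from 0 to 100 mm; green grip from 100 to 160 mm, 26 x 26 mm square, faces square to x and y. A 10 mm steel crossbar along x, 104 mm over its ball ends, passes through the shaft 85 mm above the tip.
- post_tip (a point): Centre of the post's lower end face; same axes as post_mid.
- holder: Fixed grey block 100 x 100 mm, 60 mm tall, on a steel foot 130 mm square and 6 mm thick. The post stands in a vertical pocket in its middle, 22 mm wide and 50 mm deep, its tip 10 mm above the table. Origin: centre of its underside, z up.
- patch (a point): Middle of the sloped board's dark face, on the face, 105 mm above the table. Axes: z square out of the face (30 degrees from vertical, leaning back to the robot's side), x up the slope, y level across. A thin black slit rubber guard disc, 54 mm across with an orange rim of 62 mm, lies centred here, hides the socket and gives way with no resistance.
- board: Sloped drip board, fixed, on a four-legged stand; origin and axes as patch. Dark flat face 142 x 142 mm in a 190 mm square aluminium frame 4 mm proud of it. Socket: blind round hole square to the face, 23 mm wide, 40 mm deep, square-edged. Its centre is anywhere within 8 mm of patch along x and 8 mm along y; around it the face is flat and rigid.
- oil_bottle: Bystander, loose: yellow squeeze bottle with red cap, 60 mm across, 170 mm tall. Origin at the centre of its underside.
- shaker: Bystander, loose: metal seasoning shaker, 56 mm across, 80 mm tall. Origin at the centre of its underside.
- ramekin: Bystander, loose: white ceramic bowl, 80 mm across, 45 mm tall. Origin at the centre of its underside.
- mug: Bystander, loose: blue ceramic mug, 80 mm across, 90 mm tall. Origin at the centre of its underside.
- spice_jar: Bystander, loose: amber glass jar with dark lid, 60 mm across, 90 mm tall. Origin at the centre of its underside.
- spatula: Bystander, loose: spatula lying flat, 280 mm long. Origin at the centre of its underside, lying along its x axis.
- tongs: Bystander, loose: steel serving tongs with blue tips, 230 mm long, lying flat. Origin at the centre of its underside, lying along its x axis.
Not all that is in view belongs to the job. What is shaped like the post but blue or red is not meant.

How it is judged:
On the way, in this order (a step that is already met when the one before it is completed fails the run):
1. the post is lifted clear out of its holder (z of post_tip in the frame of holder above 0.065 m), for 0.1 s.
2. the post's tip is brought to the guard disc: within 40 mm of its middle and 15 mm of the face (distance between post_tip and patch below 0.042 m and z of post_tip in the frame of patch below 0.015 m), for 0.1 s.
At the end, for the whole second after the job is handed in: The post stands at rest in the socket, its tip at least 34 mm below the board's black face (the hole is 40 mm deep), within 20 mm of the disc's middle along and across the slope, its axis within 8 degrees of square to the board, released (z of post_tip in the frame of patch between -0.046 and -0.034 m and x of post_tip in the frame of patch between -0.02 and 0.02 m and y of post_tip in the frame of patch between -0.02 and 0.02 m and angle between the z axis of post_mid and the z axis of patch, either way round below 0.14 rad and linear speed of post below 0.02 m/s); the robot touches nothing.
It fails at once if a bystander (oil bottle, shaker, ramekin, mug, spice jar, spatula, tongs) is pushed more than 40 mm (distance of any of oil_bottle, shaker, ramekin, mug, spice_jar, spatula, tongs from where it was at the start of the episode above 0.04 m).
It fails at once if the oil bottle, shaker, ramekin, mug or spice jar is tipped more than 30 degrees (angle between any of oil_bottle, shaker, ramekin, mug, spice_jar's own z axis and vertical above 0.52 rad).
It also fails if it takes over 69 s, if anything falls off the work surface, if the arm or the gripper's body presses on something with over 40 N, if the wrist force passes 120 N, or if a joint passes its speed limit or range.

## Working session

There is one attempt and no reset: what is moved stays moved. The work goes in short steps, Python scripts to look and compute and a tool call to move; the robot and the scene stay as the last step left them, time stands still between calls to the robot, and variables do not carry over. Pictures are saved under pics/ and viewed, and the job is handed in when it is done.

Besides the shell and the picture viewer there is one more tool, called after "Request:" as a command line: name --pt "numbers of a row" for each row, then --argument value for the rest. jog_arm: Moves the arm, as the interface text tells. Its arguments: {"type":"object","properties":{"commands":{"type":"array","items":{"type":"array","items":{"type":"number"}}},"gripper":{"type":"number"},"newtons":{"type":"number"}},"required":["commands"]}

```bash
mkdir -p pics; ls; cat > h.py <<'E'
import numpy as np, cv2
from workcell import observe, grab_frame, camera_info, bot, nets
from scipy.spatial.transform import Rotation as Ro
def save(im,n): cv2.imwrite('pics/'+n,cv2.cvtColor(im,cv2.COLOR_RGB2BGR))
def K(c):
    f=200/np.tan(np.radians(c['fov_y'])/2); return np.array([[f,0,c['cx']],[0,f,c['cy']],[0,0,1]])
def P(name):
    c=camera_info(name)
    if name=='wrist':
        s=observe(); T=np.eye(4); T[:3,:3]=Ro.from_euler('xyz',s['tool_rot']).as_matrix(); T[:3,3]=s['position']
        M=np.linalg.inv(T@np.array(c['tool_from_camera'])); return K(c)@M[:3]
    return K(c)@np.c_[np.array(c['R']),np.array(c['t'])]
def proj(Pm,X):
    x=Pm@np.r_[X,1]; return x[:2]/x[2]
def ray(Pm,uv):
    M=Pm[:,:3]; o=-np.linalg.inv(M)@Pm[:,3]; d=np.linalg.inv(M)@np.r_[uv,1]; return o,d/np.linalg.norm(d)*np.sign(np.linalg.det(M))
def tri(Ps,uvs):
    A=[]
    for p,(u,v) in zip(Ps,uvs): A+= [u*p[2]-p[0], v*p[2]-p[1]]
    x=np.linalg.svd(np.array(A))[2][-1]; return x[:3]/x[3]
E
python3 - <<'E'
from h import *
print(observe(), bot.tip_extent)
for n in ['scene','top']:
    c=camera_info(n); print(n,c)
    im=grab_frame(n); save(im,n+'0.png')
    for k in ['post_mid','post_tip','patch','holder']:
        print(k,[(np.round(d['location']),round(d['p'],2)) for d in nets.pinpoint(n,k)[:4]])
print(camera_info('wrist'))
E
```

```text
pics
{'clock': 0.0, 'qpos': array([-1.24921004,  0.52204845, -0.03631287,  1.59996644,  0.02122527,
        1.02110295, -0.11278785]), 'qd': array([-0.0006142 ,  0.00126787, -0.00042192,  0.00128347, -0.00096478,
       -0.0018873 ,  0.00088844]), 'joint_efforts': array([ 1.21269454e-04, -9.27066922e+01,  1.97986789e+00, -3.69946146e+01,
        1.77979062e-02,  7.83063238e-03,  7.63193430e-05]), 'position': array([0.23857834, 0.57733855, 0.24171932]), 'tool_rot': array([-1.47487757,  1.56965665, -1.86666182]), 'force': array([-0.21398051,  0.94016568, -0.52657132]), 'moment': array([-0.03456901,  0.01285932,  0.08463483]), 'grip_width': 0.0852383323549416} 0.011
scene {'fov_y': 56.79929297911133, 'cx': 323.2921647315406, 'cy': 198.47778515656535, 'R': array([[-0.10236013,  0.9946935 , -0.01035591],
       [ 0.84334599,  0.08125521, -0.53119217],
       [-0.52753193, -0.06310652, -0.84718807]]), 't': array([ 0.07116719, -0.38303322,  1.39730967])}
post_mid [(array([400., 215.]), 0.92), (array([383., 166.]), 0.87), (array([395., 272.]), 0.65), (array([391., 228.]), 0.47)]
post_tip [(a
[... 481 characters left out ...]
 (array([441., 160.]), 0.67), (array([241., 146.]), 0.65), (array([243., 203.]), 0.62)]
post_tip [(array([252., 150.]), 0.67), (array([262., 263.]), 0.64)]
patch [(array([374., 208.]), 0.78)]
holder [(array([248., 208.]), 0.58), (array([202., 282.]), 0.32)]
{'fov_y': 59.91814972553855, 'cx': 316.32068017125505, 'cy': 199.20681250075995, 'tool_from_camera': array([[-4.96193627e-04, -2.59074607e-01,  9.65857185e-01,
        -1.33079723e-01],
       [ 9.99999203e-01,  9.92377698e-04,  7.79921820e-04,
        -5.18891056e-04],
       [-1.16055307e-03,  9.65856803e-01,  2.59073908e-01,
        -6.63373003e-02],
       [ 0.00000000e+00,  0.00000000e+00,  0.00000000e+00,
         1.00000000e+00]])}
```

View pics/scene0.png

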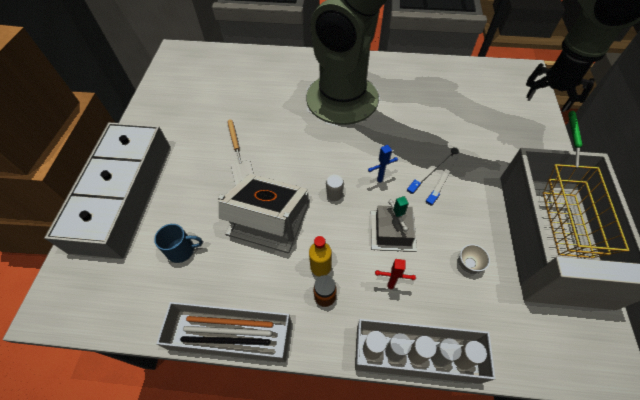

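View pics/top0.png

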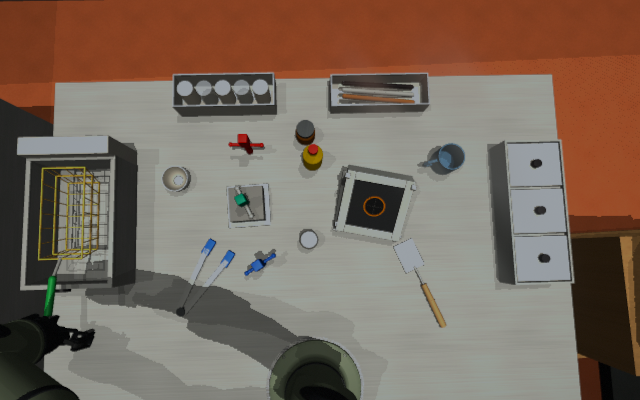

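Candidates: green-gripped post in the grey holder (scene 400,208 / top 241,199); blue look-alike (scene 385,160 / top 261,262); red look-alike (scene 397,272 / top 245,143). By the description the green one is the right choice, so I'll check it in close crops.

```bash
python3 - <<'E'
from h import *
a=cv2.imread('pics/scene0.png')[180:260,350:440]; b=cv2.imread('pics/top0.png')[175:235,215:285]
c=cv2.imread('pics/top0.png')[155:250,325:425]; d=cv2.imread('pics/scene0.png')[170:250,210:320]
r=lambda x:cv2.resize(x,(400,300),interpolation=cv2.INTER_CUBIC)
cv2.imwrite('pics/crop1.png',np.vstack([np.hstack([r(a),r(b)]),np.hstack([r(d),r(c)])]))
for n in ['scene','top']:
    im=grab_frame(n); hsv=cv2.cvtColor(im,cv2.COLOR_RGB2HSV)
    m=cv2.inRange(hsv,(70,120,50),(95,255,255)); k,l,s,ce=cv2.connectedComponentsWithStats(m)
    print(n,[(s[i].tolist(),ce[i].round(1).tolist()) for i in range(1,k) if s[i][4]>20])
    m=cv2.inRange(hsv,(5,150,100),(20,255,255)); k,l,s,ce=cv2.connectedComponentsWithStats(m)
    print(n,'or',[(s[i].tolist(),ce[i].round(1).tolist()) for i in range(1,k) if s[i][4]>10 and s[i][4]<3000])
E
```

```text
scene [([396, 197, 12, 9, 75], [401.8, 201.1])]
scene or [([320, 0, 5, 4, 12], [321.4, 0.9]), ([370, 5, 14, 45, 233], [377.3, 31.1]), ([0, 25, 23, 25, 298], [7.2, 33.7]), ([471, 33, 13, 23, 137], [477.8, 44.8]), ([486, 46, 76, 15, 760], [523.2, 52.9]), ([31, 92, 63, 89, 755], [62.7, 136.8]), ([254, 191, 17, 10, 25], [260.0, 196.9]), ([272, 192, 5, 8, 14], [274.3, 196.2]), ([584, 251, 10, 3, 12], [589.2, 252.0]), ([578, 255, 9, 2, 14], [581.6, 255.6]), ([187, 316, 86, 11, 407], [229.8, 321.1])]
top [([234, 193, 12, 12, 86], [239.9, 198.7])]
top or [([343, 94, 25, 5, 70], [353.4, 96.2]), ([391, 99, 23, 3, 47], [401.6, 100.2]), ([363, 197, 22, 19, 78], [373.5, 206.3]), ([620, 236, 20, 140, 1023], [630.3, 294.3]), ([578, 354, 8, 4, 19], [580.9, 356.0])]
```

View pics/crop1.png

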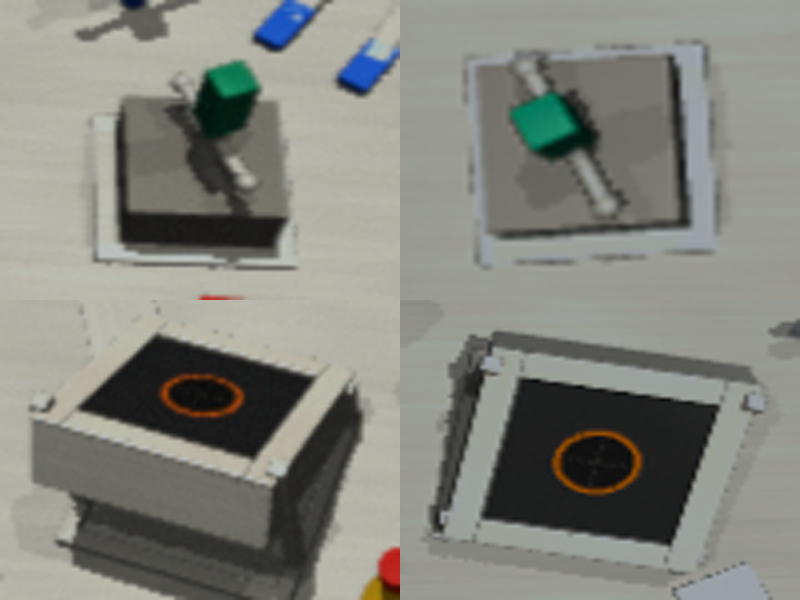

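```bash
cat > fit.py <<'E'
from h import *
from scipy.optimize import least_squares
Ps,Pt=P('scene'),P('top')
Rb=lambda yaw:Ro.from_euler('z',yaw).as_matrix()@Ro.from_euler('y',-np.pi/6).as_matrix()
c=.071
top={(c,c):(354.5,179.7),(c,-c):(404.5,188.2),(-c,-c):(393,232.6),(-c,c):(345.5,224),(0,0):(373.8,206.3)}
sc={(-c,-c):(253.5,179.3),(-c,c):(296.1,190),(c,c):(276.8,211.3),(c,-c):(231.5,200.1),(0,0):(265,196)}
def res(p):
    R=Rb(p[3]);o=p[:3];r=[]
    for d,Q in((top,Pt),(sc,Ps)):
        for (a,b),uv in d.items(): r+=list(proj(Q,o+R@[a,b,0.0])-uv)
    return r
s=least_squares(res,[.6,-.1,.105,-.2]); print('patch',s.x,np.round(s.fun,1))
E
python3 - <<'E'
from fit import *
A=tri([Ps,Pt],[(391.2,201.9),(237.8,188.6)]);B=tri([Ps,Pt],[(405.6,228),(250.9,216)])
A2=tri([Ps,Pt],[(391.2,201.9),(250.9,216)]);B2=tri([Ps,Pt],[(405.6,228),(237.8,188.6)])
print(A,B,np.linalg.norm(A-B),'|',A2,B2,np.linalg.norm(A2-B2),(A2+B2)/2)
print(tri([Ps,Pt],[(401.5,203),(240,198.7)]))
for n in ['oil_bottle','shaker','ramekin','mug','spice_jar','spatula','tongs','holder','patch']:
    r=[]
    for cam in('scene','top'):
        if n=='oil_bottle': grab_frame(cam)
        q=nets.pinpoint(cam,n); r.append(q[0]['location'] if q else None)
    if None not in [type(x) and (x if x is None else 1) for x in r]: print(n,tri([Ps,Pt],r).round(3))
    else: print(n,r)
print(observe()['clock'])
E
```

```text
patch [ 0.5207237  -0.18319381  0.09684107 -0.20134347] [ 0.6 -0.2  0.4  0.1 -0.  -0.1  0.1  0.1  0.7  0.4 -0.7 -0.2  0.7  0.6
  2.5  1.7 -1.1 -0.5  0.2 -1.1]
[0.56884692 0.17738291 0.1943786 ] [ 0.51628237  0.2111872  -0.03777221] 0.24041580744242275 | [0.50386615 0.17363795 0.08723161] [0.58425485 0.21133568 0.08851466] 0.08879813679971033 [0.5440605  0.19248682 0.08787313]
[0.54646595 0.19247595 0.15369861]
oil_bottle [ 0.683 -0.015 -0.017]
shaker [ 0.427  0.012 -0.016]
ramekin [0.634 0.394 0.024]
mug [ 0.668 -0.413 -0.001]
spice_jar [ 0.761  0.005 -0.012]
spatula [ -1.477  -1.897 -10.038]
tongs [None, [199.7, 282.2]]
holder [0.54  0.192 0.01 ]
patch [ 0.511 -0.179  0.094]
1.6
```

```bash
cat >> h.py <<'E'
def pose():
    s=observe(); return np.array(s['position']),Ro.from_euler('xyz',s['tool_rot']).as_matrix(),s
def tgtR(xdir,ydir):
    x=np.array(xdir,float);x/=np.linalg.norm(x);y=np.array(ydir,float);y-=x*(x@y);y/=np.linalg.norm(y)
    return np.c_[x,y,np.cross(x,y)]
def delta(p,R):
    p0,R0,s=pose()
    rv=Ro.from_matrix(R0.T@R).as_rotvec()
    print('t',round(s['clock'],2),'now shift mm',(R0.T@(p-p0)*1000).round(1),'rot',rv.round(3),'| shift after rot',(R.T@(p-p0)*1000).round(1))
E
python3 - <<'E'
from h import *
p,R,s=pose(); print(R.round(3))
for a in range(4):
    th=np.radians(25)+a*np.pi/2
    delta(np.array([.545,.192,.25]),tgtR([0,0,-1],[np.cos(th),np.sin(th),0]))
E
```

```text
[[-0.     0.382  0.924]
 [-0.     0.924 -0.382]
 [-1.    -0.     0.   ]]
t 1.6 now shift mm [  -7.7 -239.4  430.3] rot [0.743 0.    0.   ] | shift after rot [ -7.7 114.6 478.9]
t 1.6 now shift mm [  -7.7 -239.4  430.3] rot [-0.828 -0.     0.   ] | shift after rot [  -7.7 -478.9  114.6]
t 1.6 now shift mm [  -7.7 -239.4  430.3] rot [-2.399 -0.     0.   ] | shift after rot [  -7.7 -114.6 -478.9]
t 1.6 now shift mm [  -7.7 -239.4  430.3] rot [2.313 0.    0.   ] | shift after rot [  -7.7  478.9 -114.6]
```

Request:
jog_arm --pt "0 0 0 0.148 0 0" --pt "0 0 0 0.148 0 0" --pt "0 0 0 0.148 0 0" --pt "0 0 0 0.148 0 0" --pt "0 0 0 0.148 0 0" --pt "0 11 46 0 0 0" --pt "0 11 46 0 0 0" --pt "0 11 46 0 0 0" --pt "0 11 46 0 0 0" --pt "0 11 46 0 0 0" --pt "0 11 46 0 0 0" --pt "0 11 46 0 0 0" --pt "0 11 46 0 0 0" --gripper 0 --newtons 60

```text
clock: 2.9
position: [0.4724, 0.2735, 0.2414]
tool_rot: [2.922, 1.567, 1.782]
force: [1.1, 2.1, -1.3]
grip_width: 0.0855
```

```bash
python3 - <<'E'
from h import *
th=np.radians(25)
delta(np.array([.545,.192,.25]),tgtR([0,0,-1],[np.cos(th),np.sin(th),0]))
p,R,s=pose();print(p,s['qpos'])
im=grab_frame('wrist');save(im,'w1.png')
Pw=P('wrist')
for z in(.17,.095,.06): print(z,proj(Pw,[.545,.192,z]))
for k in ('post_mid','holder'):print([(d['location'],d['p']) for d in nets.pinpoint('wrist',k)])
E
```

```text
t 2.9 now shift mm [ -9.   31.8 104.3] rot [-0.005 -0.004 -0.001] | shift after rot [ -8.6  31.3 104.5]
[0.47244783 0.27351795 0.24139868] [-0.79530194  0.40398587  0.21917387  1.82143851 -0.1113798   0.92645903
 -0.09513824]
0.17 [362.55345672 347.72035983]
0.095 [351.63412903 291.65185384]
0.06 [348.10407356 273.52574372]
[([351.6, 299.3], 0.88), ([155.0, 258.6], 0.56)]
[([341.5, 261.7], 0.89)]
```

View pics/w1.png

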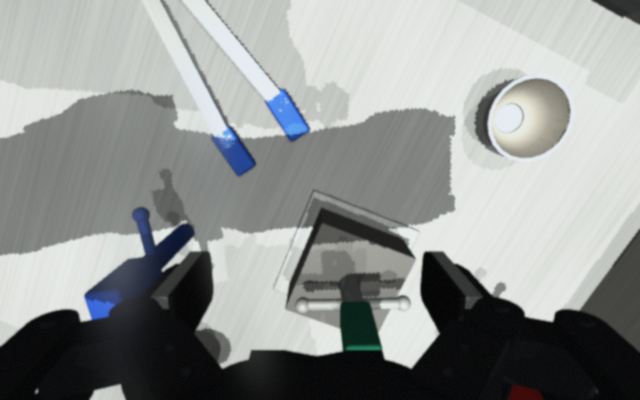

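The wrist view shows the green post at (360,330), with its crossbar balls at (303,305) and (404,303). The crossbar is nearly parallel to the jaw direction.

```bash
python3 - <<'E'
from h import *
Pw=P('wrist')
im=cv2.imread('pics/w1.png')
cv2.imwrite('pics/w1c.png',cv2.resize(im[270:370,270:430],(800,500),interpolation=cv2.INTER_CUBIC))
def onz(uv,z):
    o,d=ray(Pw,uv); return o+d*(z-o[2])/d[2]
a,b=onz((303,305),.095),onz((404,303),.095); print(a,b,(a+b)/2,np.linalg.norm(a-b),np.degrees(np.arctan2(*(a-b)[1::-1])))
m=(a+b)/2; 
E
```

```text
[0.50640595 0.16865618 0.095     ] [0.58887575 0.20831896 0.095     ] [0.54764085 0.18848757 0.095     ] 0.09151177043680941 -154.31537358196607
```

View pics/w1c.png

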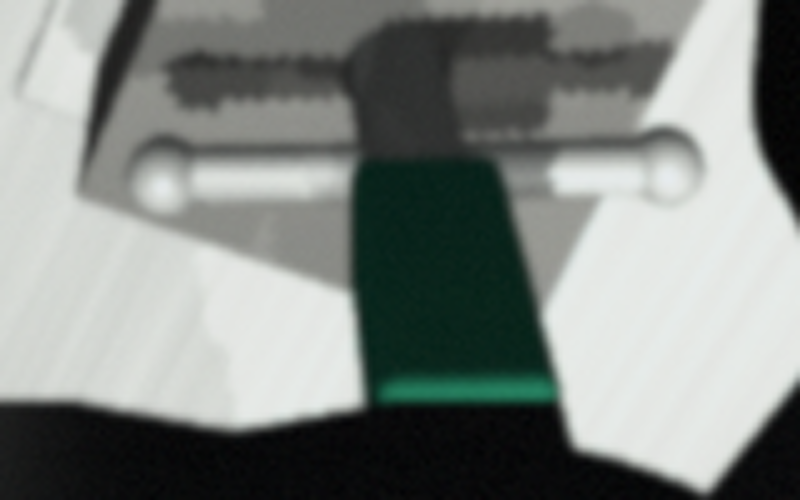

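```bash
python3 - <<'E'
from h import *
th=np.radians(25.5)
delta(np.array([.5465,.190,.241]),tgtR([0,0,-1],[np.cos(th),np.sin(th),0]))
E
```

```text
t 3.05 now shift mm [1.000e-01 3.270e+01 1.051e+02] rot [-0.02  -0.003 -0.001] | shift after rot [  0.3  30.6 105.7]
```

Request:
jog_arm --pt "0 10.5 35 -0.02 -0.003 0" --pt "0 10.5 35 0 0 0" --pt "0 10.5 35 0 0 0" --pt "0 0 0 0 0 0" --pt "0 0 0 0 0 0"

```text
clock: 3.55
position: [0.5473, 0.1926, 0.241]
tool_rot: [2.644, 1.569, 1.526]
force: [-0.4, -0.2, 0.2]
grip_width: 0.0854
```

```bash
python3 - <<'E'
from h import *
th=np.radians(25.5)
delta(np.array([.5465,.190,.131]),tgtR([0,0,-1],[np.cos(th),np.sin(th),0]))
im=grab_frame('wrist');save(im,'w2.png');Pw=P('wrist')
for z in(.17,.095,.06): print(z,proj(Pw,[.5465,.190,z]))
E
```

```text
t 3.55 now shift mm [110.   -2.    2.2] rot [ 0.008 -0.002 -0.001] | shift after rot [110.   -1.9   2. ]
0.17 [314.54776943 219.43650786]
0.095 [314.86040085 191.01630076]
0.06 [314.95799393 182.1444624 ]
```

View pics/w2.png

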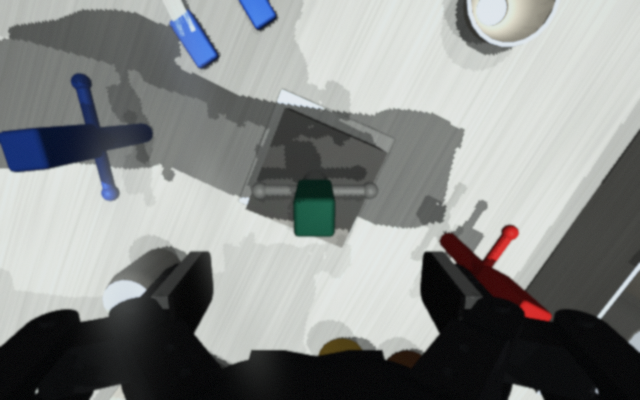

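The green grip is centred at (314,222) and the crossbar at row 190, both within about 2 mm of prediction. Descending.

Request:
jog_arm --pt "28 -2 2.5 0.008 0 0" --pt "28 0 0 0 0 0" --pt "28 0 0 0 0 0" --pt "26 0 0 0 0 0" --pt "0 0 0 0 0 0"

```text
clock: 4.1
position: [0.5441, 0.1966, 0.1289]
tool_rot: [2.321, 1.565, 1.204]
force: [-0.8, -0.1, 1.4]
grip_width: 0.0853
```

```bash
python3 - <<'E'
from h import *
th=np.radians(25.5)
delta(np.array([.5465,.190,.131]),tgtR([0,0,-1],[np.cos(th),np.sin(th),0]))
im=grab_frame('wrist');save(im,'w3.png')
E
```

```text
t 4.1 now shift mm [-2.1 -0.8  7. ] rot [ 0.008 -0.004 -0.004] | shift after rot [-2.1 -0.7  7. ]
```

View pics/w3.png

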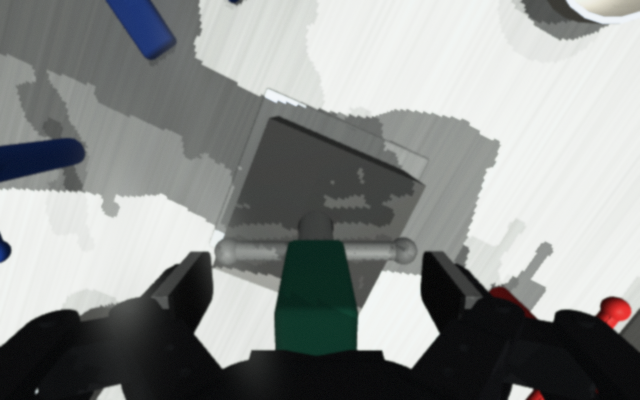

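Request:
jog_arm --pt "-1.5 -0.8 7.0 0.008 -0.004 -0.004" --pt "0 0 0 0 0 0" --pt "0 0 0 0 0 0"

```text
clock: 4.45
position: [0.5485, 0.1913, 0.1361]
tool_rot: [1.545, 1.565, 0.42]
force: [0.1, -0.6, 0.1]
grip_width: 0.0857
```

```bash
python3 - <<'E'
from h import *
th=np.radians(25.5)
delta(np.array([.5465,.190,.131]),tgtR([0,0,-1],[np.cos(th),np.sin(th),0]))
im=grab_frame('wrist');save(im,'w4.png');Pw=P('wrist')
for uv in((228,250),(403,250)):
    pass
E
```

```text
t 4.45 now shift mm [ 5.1 -2.4  0.3] rot [ 0.001  0.    -0.006] | shift after rot [ 5.1 -2.4  0.3]
```

View pics/w4.png

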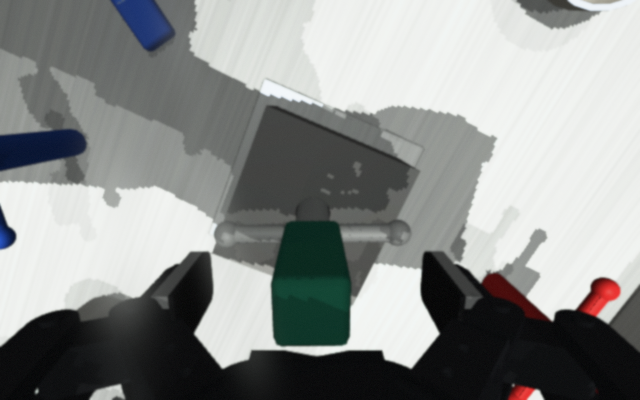

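```bash
python3 - <<'E'
from h import *
Pw=P('wrist');p,R,s=pose()
for uv in((228,233),(399,233)):
    o,d=ray(Pw,uv);X=o+d*(.095-o[2])/d[2];print(X,(R.T@(X-p)*1000).round(1))
for i in range(3): 
    print(observe()['position'],observe()['clock'])
E
```

```text
[0.50546793 0.17110175 0.095     ] [ 40.8 -47.9  -0.5]
[0.58785265 0.21033753 0.095     ] [41.4 43.4 -0.4]
[0.54864556 0.1912087  0.13611975] 4.5
[0.54864556 0.1912087  0.13611975] 4.5
[0.54864556 0.1912087  0.13611975] 4.5
```

Centred in z within 0.5 mm and off by 2 mm in y. I'll shift and then close.

Request:
jog_arm --pt "4 -2.2 -0.3 0 0 0" --pt "0 0 0 0 0 0" --pt "0 0 0 0 0 0"

```text
clock: 4.8
position: [0.5467, 0.1907, 0.1329]
tool_rot: [1.561, 1.563, 0.436]
force: [0.5, -0.3, -0.9]
grip_width: 0.0853
```

Request:
jog_arm --pt "0 0 0 0 0 0" --pt "0 0 0 0 0 0" --pt "0 0 0 0 0 0" --pt "0 0 0 0 0 0" --pt "0 0 0 0 0 0" --pt "0 0 0 0 0 0" --pt "0 0 0 0 0 0" --pt "0 0 0 0 0 0" --pt "0 0 0 0 0 0" --pt "0 0 0 0 0 0" --gripper 255 --newtons 80

```text
clock: 5.8
position: [0.5465, 0.1906, 0.133]
tool_rot: [1.583, 1.563, 0.458]
force: [-0.2, -0.1, 1.4]
grip_width: 0.0248
```

```bash
python3 - <<'E'
from h import *
th=np.radians(25.5)
delta(np.array([.5465,.190,.131]),tgtR([0,0,-1],[np.cos(th),np.sin(th),0]))
p,R,s=pose();print(s['position'],s['force'],s['moment'],s['grip_width'])
im=grab_frame('wrist');save(im,'w5.png')
E
```

```text
t 5.8 now shift mm [ 2.  -0.3  0.6] rot [ 0.001 -0.    -0.007] | shift after rot [ 2.  -0.2  0.6]
[0.54647015 0.19063116 0.13301515] [-0.16197913 -0.13658065  1.41468572] [0.00137606 0.2188971  0.04118269] 0.024821059287272754
```

View pics/w5.png

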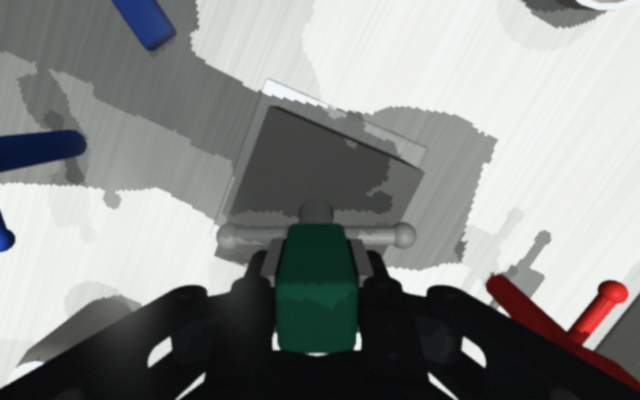

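Request:
jog_arm --pt "-20 0 0 0 0 0" --pt "-30 0 0 0 0 0" --pt "-40 0 0 0 0 0" --pt "-45 0 0 0 0 0" --pt "-45 0 0 0 0 0" --pt "-20 0 0 0 0 0" --pt "0 0 0 0 0 0" --pt "0 0 0 0 0 0"

```text
clock: 6.65
position: [0.5446, 0.1897, 0.3386]
tool_rot: [1.478, 1.565, 0.353]
force: [-0.4, 0.2, -3.0]
grip_width: 0.0252
```

```bash
python3 - <<'E'
from h import *
p,R,s=pose();print(p,s['force'],s['grip_width'],s['qpos'])
im=grab_frame('wrist');save(im,'w6.png');save(grab_frame('scene'),'s6.png')
# targets: patch estimates
yaw=-.201;n=Ro.from_euler('z',yaw).as_matrix()@[-.5,0,.866025];u=Ro.from_euler('z',yaw).as_matrix()@[.866,0,.5]
o=np.array([.521,-.183,.105]); L=.123
T=tgtR(-n,u)
print('tcp target at h=30mm',o+n*(L+.03)); delta(o+n*(L+.03),T)
E
```

```text
[0.54464933 0.18967837 0.33859115] [-0.41468304  0.21541286 -3.01590219] 0.025197988884721214 [-0.63097242  0.3617237   0.26439347  1.62225682 -0.10062497  1.16499854
  0.10179596]
tcp target at h=30mm [ 0.44604014 -0.16772683  0.23750182]
t 6.75 now shift mm [  99.4 -243.3  280. ] rot [ 0.631 -0.17   0.5  ] | shift after rot [ 74.4 -71.9 369.8]
```

View pics/w6.png

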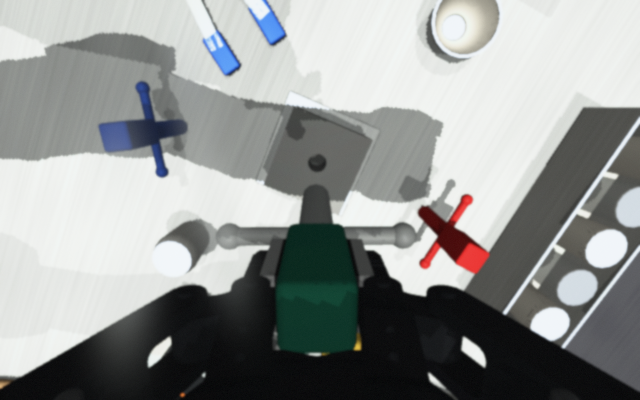

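View pics/s6.png

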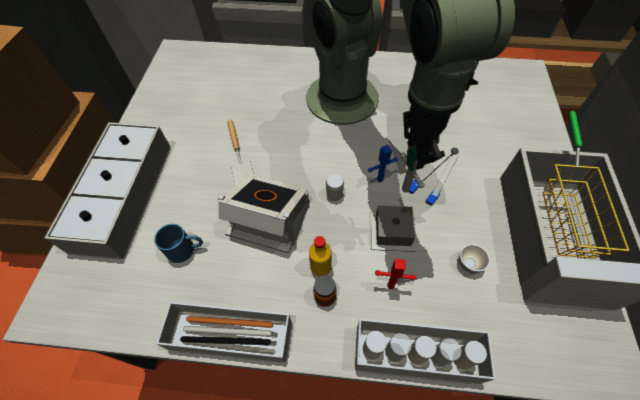

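The post is out of the holder (the empty pocket shows at 317,162 in the wrist view) and sits straight in the jaws. Next I tilt it, then carry it over to the board.

Request:
jog_arm --pt "0 0 0 0.105 -0.028 0.083" --pt "0 0 0 0.105 -0.028 0.083" --pt "0 0 0 0.105 -0.028 0.083" --pt "0 0 0 0.105 -0.028 0.083" --pt "0 0 0 0.105 -0.028 0.083" --pt "0 0 0 0.105 -0.028 0.083" --pt "0 -9 45 0 0 0" --pt "0 -9 45 0 0 0" --pt "0 -9 45 0 0 0" --pt "0 -9 45 0 0 0" --pt "0 -9 45 0 0 0" --pt "0 -9 45 0 0 0" --pt "0 -9 45 0 0 0" --pt "0 -9 45 0 0 0" --pt "0 0 0 0 0 0" --pt "0 0 0 0 0 0"

```text
clock: 8.35
position: [0.4063, -0.166, 0.2902]
tool_rot: [1.525, 1.098, -0.208]
force: [0.0, 0.8, -2.1]
grip_width: 0.025
```

```bash
cat > brd.py <<'E'
from h import *
yaw=-.201;n=Ro.from_euler('z',yaw).as_matrix()@[-.5,0,.866025];u=Ro.from_euler('z',yaw).as_matrix()@[.866025,0,.5]
o=np.array([.521,-.183,.105]); L=.123
T=tgtR(-n,u); B=np.c_[u,np.cross(n,u),n]
def tip():
    p,R,s=pose(); return B.T@(p+R[:,0]*L-o)*1000, np.degrees(np.arccos(-R[:,0]@n)),s
E
python3 - <<'E'
from brd import *
delta(o+n*(L+.03),T); t,a,s=tip(); print(t,a,s['force'],s['qpos'])
im=grab_frame('wrist');save(im,'w7.png');Pw=P('wrist');print(proj(Pw,o))
print([(d['location'],d['p']) for d in nets.pinpoint('wrist','patch')])
for n_ in('scene','top'):
    save(grab_frame(n_),n_[0]+'7.png')
    print([(d['location'],d['p']) for d in nets.pinpoint(n_,'patch')],proj(P(n_),o))
E
```

```text
t 8.35 now shift mm [64.8 11.2 -6. ] rot [0.04  0.002 0.051] | shift after rot [65.3  7.6 -6.3]
[-13.87855738  -6.65339049  95.44883514] 2.9197786485714756 [ 0.00593558  0.75636091 -2.05129616] [-0.83385804 -0.21966894  0.98823424  2.36703002  0.4491752   0.45544539
 -0.33578808]
[335.27804018 166.17847244]
[([338.3, 164.3], 0.78)]
[([266.1, 194.0], 0.88), ([267.8, 196.2], 0.56), ([268.5, 161.3], 0.25)] [264.79192335 193.41814125]
[([373.4, 205.6], 0.65), ([313.7, 162.8], 0.55)] [374.91364975 206.27114579]
```

View pics/w7.png

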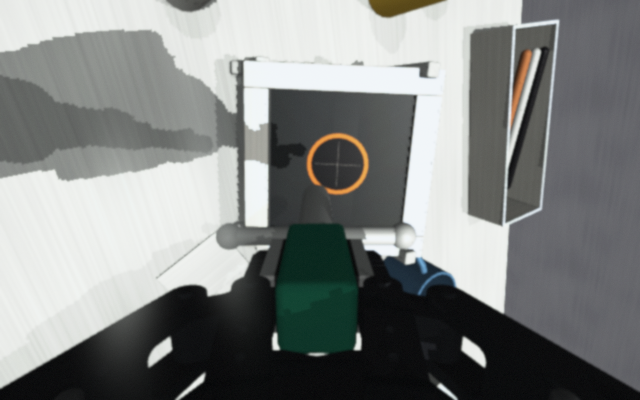

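View pics/s7.png

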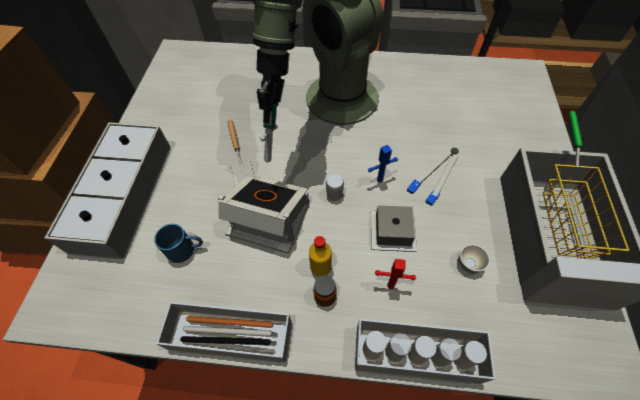

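The ring is at (338,164) in the wrist view, about 2–3 px from where I predicted. I'll refit the board using all three cameras.

```bash
python3 - <<'E'
import cv2
im=cv2.imread('pics/w7.png');cv2.imwrite('pics/w7c.png',cv2.resize(im[50:260,220:460],(800,700),interpolation=cv2.INTER_CUBIC)[:600])
E
```

```text
(no output)
```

View pics/w7c.png

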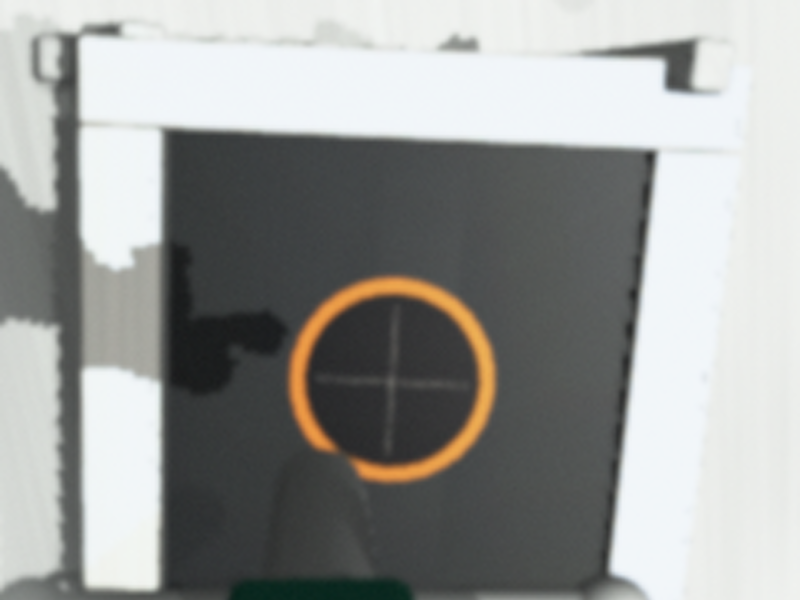

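```bash
python3 - <<'E'
from fit import *
Pw=P('wrist')
def r3(p,w=1,ww=1,z=None):
    q=np.r_[p[:2],.105 if z is None else z,p[2]]
    R=Rb(q[3]);r=list(w*np.array(res(q)))
    for (a,b,zz),uv in {(0,0,0):(337.6,164.3),(c,c,.004):(268.9,89),(c,-c,.002):(416.5,95.6)}.items(): r+=list(ww*(proj(Pw,q[:3]+R@[a,b,zz])-uv))
    return np.array(r)
for w,ww in((1,0),(0,1),(1,1)):
    s=least_squares(r3,[.52,-.18,-.2],args=(w,ww)); print(w,ww,s.x.round(4),s.fun[-6:].round(1))
E
```

```text
patch [ 0.5207237  -0.18319381  0.09684107 -0.20134347] [ 0.6 -0.2  0.4  0.1 -0.  -0.1  0.1  0.1  0.7  0.4 -0.7 -0.2  0.7  0.6
  2.5  1.7 -1.1 -0.5  0.2 -1.1]
1 0 [ 0.5224 -0.1817 -0.2012] [-0.  0.  0.  0. -0.  0.]
0 1 [ 0.5171 -0.1717  1.4002] [-8.4 -7.1  6.7  4.5 -1.8  0.3]
1 1 [ 0.5074 -0.1746  1.004 ] [-16.4  -2.1  29.6 -19.4   1.4  38.7]
```

```bash
python3 - <<'E'
from fit import *
Pw=P('wrist')
def r3(p,w=1,ww=1):
    q=np.r_[p[:2],.105,p[2]]
    R=Rb(q[3]);r=list(w*np.array(res(q)))
    for (a,b,zz),uv in {(0,0,0):(337.6,164.3),(-c,c,.004):(268.9,89),(c,c,.002):(416.5,95.6)}.items(): r+=list(ww*(proj(Pw,q[:3]+R@[a,b,zz])-uv))
    return np.array(r)
for w,ww in((1,0),(0,1),(1,1)):
    s=least_squares(r3,[.52,-.18,-.2],args=(w,ww)); print(w,ww,s.x.round(4),s.fun[-6:].round(1))
E
```

```text
patch [ 0.5207237  -0.18319381  0.09684107 -0.20134347] [ 0.6 -0.2  0.4  0.1 -0.  -0.1  0.1  0.1  0.7  0.4 -0.7 -0.2  0.7  0.6
  2.5  1.7 -1.1 -0.5  0.2 -1.1]
1 0 [ 0.5224 -0.1817 -0.2012] [-0.  0. -0.  0. -0.  0.]
0 1 [ 0.5258 -0.1815 -0.2026] [ 0.2  0.3  0.1 -0.2 -0.2 -0.1]
1 1 [ 0.5246 -0.1814 -0.2076] [-0.9  0.5 -0.8 -0.4 -1.   0.4]
```

```bash
sed -i 's/yaw=-.201/yaw=-.203/; s/\[.521,-.183,.105\]/[.5245,-.1815,.105]/' brd.py; python3 - <<'E'
from brd import *
delta(o+n*(L+.015),T); t,a,s=tip(); print(t,a)
E
```

```text
t 8.65 now shift mm [81.4 13.8 -7.3] rot [0.044 0.001 0.05 ] | shift after rot [81.9  9.3 -7.7]
[-15.49189343  -7.98537716  97.09925104] 2.8748576574985876
```

Request:
jog_arm --pt "0 0 0 0.044 0.001 0.05" --pt "20 2.4 -2 0 0 0" --pt "20 2.4 -2 0 0 0" --pt "20 2.4 -2 0 0 0" --pt "18 2.4 -2 0 0 0" --pt "0 0 0 0 0 0" --pt "0 0 0 0 0 0"

```text
clock: 9.35
position: [0.4301, -0.1603, 0.2572]
tool_rot: [1.583, 1.059, -0.182]
force: [0.0, -0.2, -2.4]
grip_width: 0.0254
```

```bash
cat > st.py <<'E'
from brd import *
delta(o+n*(L+.0),T); t,a,s=tip(); print('tip mm',t.round(1),'ang',a.round(2),'F board',(B.T@s['force']).round(1),'M',s['moment'].round(2),'w',s['grip_width'].round(4),'q',s['qpos'].round(2))
E
python3 st.py; python3 - <<'E'
from h import *
save(grab_frame('wrist'),'w8.png')
E
```

```text
t 9.35 now shift mm [57.1  8.4  2.3] rot [ 0.005 -0.01   0.012] | shift after rot [57.2  7.7  1.7]Traceback (most recent call last):
  File "st.py", line 2, in <module>
    delta(o+n*(L+.0),T); t,a,s=tip(); print('tip mm',t.round(1),'ang',a.round(2),'F board',(B.T@s['force']).round(1),'M',s['moment'].round(2),'w',s['grip_width'].round(4),'q',s['qpos'].round(2))
                                                                                                                                                  ^^^^^^^^^^^^^^^^^^^^^
AttributeError: 'float' object has no attribute 'round'
```

View pics/w8.png

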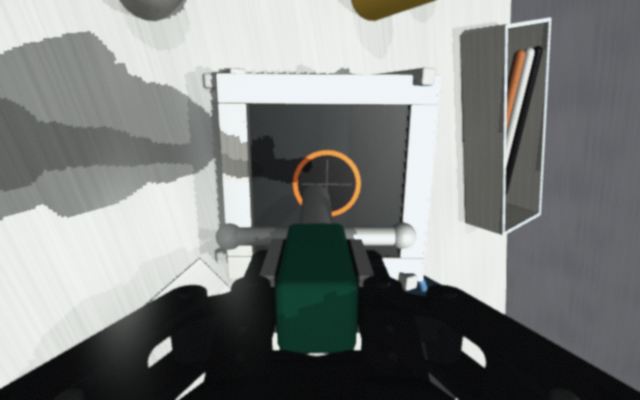

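Request:
jog_arm --pt "12 2.8 1 0.005 -0.01 0.012" --pt "12 2.8 0.6 0 0 0" --pt "12 2.0 0 0 0 0" --pt "0 0 0 0 0 0" --pt "0 0 0 0 0 0"

```text
clock: 9.9
position: [0.435, -0.1607, 0.2519]
tool_rot: [1.56, 1.045, -0.218]
force: [-0.5, -0.5, -1.9]
grip_width: 0.0252
```

```bash
sed -i "s/s\['grip_width'\].round(4)/round(float(s['grip_width']),4)/; s/a.round(2)/round(float(a),2)/" st.py; python3 st.py; python3 - <<'E'
from h import *
save(grab_frame('wrist'),'w9.png')
E
```

```text
t 9.9 now shift mm [50.2  6.   1.9] rot [-0.002  0.008 -0.002] | shift after rot [50.2  6.1  2.3]
tip mm [-5.8  1.4 50.2] ang 0.46 F board [-1.3 -0.6 -1.5] M [0.15 0.75 0.01] w 0.0252 q [-1.34 -0.3   1.41  2.42  1.01  0.39 -0.94]
```

View pics/w9.png

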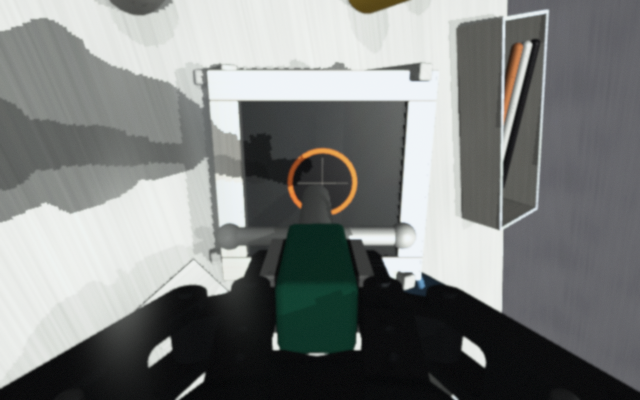

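q2, q3 and q4 are at or near their limits: with the tool tilted along the post the arm is folded too far in. I'll fit a kinematic model from the logged states and check what is reachable.

```bash
cat > kin.py <<'E'
from h import *
from scipy.optimize import least_squares
import itertools
D=[([-1.24921004,0.52204845,-0.03631287,1.59996644,0.02122527,1.02110295,-0.11278785],[0.23857834,0.57733855,0.24171932],[-1.47487757,1.56965665,-1.86666182]),
([-0.79530194,0.40398587,0.21917387,1.82143851,-0.1113798,0.92645903,-0.09513824],[0.47244783,0.27351795,0.24139868],[2.922,1.567,1.782]),
([-0.63097242,0.3617237,0.26439347,1.62225682,-0.10062497,1.16499854,0.10179596],[0.54464933,0.18967837,0.33859115],[1.478,1.565,.353]),
([-0.83385804,-0.21966894,0.98823424,2.36703002,0.4491752,0.45544539,-0.33578808],[0.4063,-.1660,.2902],[1.525,1.098,-.208]),
]
E
python3 - <<'E'
from kin import *
p,R,s=pose(); print(list(s['qpos']),list(p),list(s['tool_rot']))
D.append((s['qpos'],p,s['tool_rot']))
ry=lambda a:Ro.from_euler('y',a).as_matrix(); rz=lambda a:Ro.from_euler('z',a).as_matrix()
def fk(q,k,sg,full=False):
    h,a,b,d,e,r0,ty=k
    R=rz(sg[0]*q[0]);p=np.array([0,0,h])+R@[r0,0,0]
    R=R@ry(q[1])@rz(sg[1]*q[2]);p=p+R@[e,0,a]
    R=R@ry(q[3])@rz(sg[2]*q[4]);p=p+R@[-e,0,b]
    R=R@ry(q[5])@rz(sg[3]*q[6]);p=p+R@[0,ty,d]
    return p,R
best=None
for sg in itertools.product([1,-1],repeat=4):
    def f(k): return np.concatenate([fk(q,k,sg)[0]-P_ for q,P_,_ in D])
    s=least_squares(f,[.35,.4,.4,.25,0,0,0]); 
    Rr=[fk(q,s.x,sg)[1].T@Ro.from_euler('xyz',e).as_matrix() for q,_,e in D]
    sp=max(np.degrees(Ro.from_matrix(Rr[0].T@x).magnitude()) for x in Rr)
    print(sg,s.cost**.5,s.x.round(3),round(sp,2))
E
python3 -c "
from h import *
print([x for x in dir(bot) if x[0]!='_'])"
```

```text
[np.float64(-1.3365323360207928), np.float64(-0.3027983932787228), np.float64(1.4144781633464327), np.float64(2.4219423121787638), np.float64(1.0150451453122304), np.float64(0.3929361160452054), np.float64(-0.9398867057789659)] [np.float64(0.43495522325943115), np.float64(-0.16077003392172115), np.float64(0.2518752065630251)] [np.float64(1.5596855453484686), np.float64(1.0447687651203128), np.float64(-0.21817578043376262)]
(1, 1, 1, 1) 0.4375324187598232 [ 1.237 -1.204  0.218 -0.197  0.155  0.155  0.364] 155.67
(1, 1, 1, -1) 0.5176365334963448 [ 0.908 -1.018  0.604 -0.614  0.058 -0.15   0.229] 125.81
(1, 1, -1, 1) 0.47911264846968665 [ 1.304 -0.917 -0.115  0.388  0.31   0.072  0.312] 163.91
(1, 1, -1, -1) 0.4935767966778259 [ 1.34  -0.793  0.043  0.33   0.065  0.206  0.325] 170.98
(1, -1, 1, 1) 0.27837654901096553 [ 0.482 -1.285  0.041 -1.013  0.119  0.265  0.432] 60.1
(1, -1, 1, -1) 0.39229632905486506 [ 0.437 -1.236 -0.101 -1.029 -0.05   0.58   0.311] 107.56
(1, -1, -1, 1) 0.31614515731236814 [ 0.297 -0.653 -0.427 -0.195  0.412 -0.031  0.526] 102.89
(1, -1, -1, -1) 0.45125473437353286 [ 0.655 -0.036  0.142  0.125 -0.256  0.145  0.413] 70.83
(-1, 1, 1, 1) 0.14061546373131908 [-0.457  1.055 -0.026  0.07  -0.347  0.627 -0.039] 170.1
(-1, 1, 1, -1) 0.11828920595303383 [-0.592  0.941 -0.098 -0.071 -0.207  0.538 -0.086] 92.46
(-1, 1, -1, 1) 0.14250397550342575 [-0.867  0.776 -0.07  -0.493 -0.158  0.511 -0.071] 140.85
(-1, 1, -1, -1) 0.1537883784867201 [-0.889  0.735 -0.156 -0.473 -0.089  0.51  -0.056] 166.01
(-1, -1, 1, 1) 0.033328144407052125 [ 0.172  0.459  0.363  0.176  0.091 -0.048 -0.038] 39.22
(-1, -1, 1, -1) 0.03681587743261861 [ 0.172  0.45   0.361  0.18   0.112 -0.07  -0.031] 114.61
(-1, -1, -1, 1) 0.024240010285755044 [ 0.346  0.545  0.51   0.292 -0.04  -0.024 -0.049] 94.78
(-1, -1, -1, -1) 0.012778876763057325 [ 0.352  0.494  0.446  0.307  0.006 -0.009 -0.054] 0.02
['IKError', 'job_done', 'tip_extent']
```

```bash
cat >> kin.py <<'E'
D.append(([-1.33653234,-0.3027984,1.41447816,2.42194231,1.01504515,0.39293612,-0.93988671],[0.43495522,-0.16077003,0.25187521],[1.55968555,1.04476877,-0.21817578]))
ry=lambda a:Ro.from_euler('y',a).as_matrix(); rz=lambda a:Ro.from_euler('z',a).as_matrix()
def fk(q,k):
    h,a,b,d,xe,xw,y1,y2,y3,xt=k
    R=rz(-q[0]);p=np.array([0,0,h])+R@[0,y1,0]
    R=R@ry(q[1])@rz(-q[2]);p=p+R@[xe,0,a]
    R=R@ry(q[3]);p=p+R@[xw,y2,0]; R=R@rz(-q[4]);p=p+R@[0,0,b]
    R=R@ry(q[5]);p=p+R@[xt,y3,0]; R=R@rz(-q[6]);p=p+R@[0,0,d]
    return p,R
def f(k): return np.concatenate([fk(q,k)[0]-P_ for q,P_,_ in D])
sol=least_squares(lambda k:np.r_[f(k),1e-4*(k-[.35,.5,.45,.3,0,0,0,0,0,0])],[.35,.5,.45,.3,0,0,0,0,0,0]); KK=sol.x
Rc=fk(D[0][0],KK)[1].T@Ro.from_euler('xyz',D[0][2]).as_matrix()
E
python3 - <<'E'
from kin import *
print((f(KK)*1000).round(1),KK.round(4));print(Rc.round(3))
E
```

```text
[-0. -0.  0. -0.  0. -0.  0.  0.  0.  0. -0.  0. -0.  0. -0.] [ 3.202e-01  5.298e-01  4.208e-01  3.168e-01  0.000e+00  0.000e+00
 -2.140e-02 -3.740e-02 -4.000e-04  1.000e-04]
[[ 0. -1.  0.]
 [-0. -0. -1.]
 [ 1.  0. -0.]]
```

```bash
cat >> kin.py <<'E'
lo=np.array([-2.91,-.3,-1.5,.17,-1.26,.16,-2.52]);hi=np.array([2.91,2.13,1.42,2.43,4.41,1.93,2.52])
def ik(p,R,q0=None,n=12,margin=.03,seed=0):
    rng=np.random.default_rng(seed);best=None
    mid=(lo+hi)/2
    for i in range(n):
        x0=q0 if (i==0 and q0 is not None) else rng.uniform(lo+margin,hi-margin)
        x0=np.clip(x0,lo+margin+1e-3,hi-margin-1e-3)
        def g(q):
            P_,Q=fk(q,KK);Q=Q@Rc
            return np.r_[(P_-p)*10,Ro.from_matrix(Q.T@R).as_rotvec()*3]
        s=least_squares(g,x0,bounds=(lo+margin,hi-margin),max_nfev=60)
        if best is None or s.cost<best[0]: best=(s.cost,s.x)
        if s.cost<1e-8: break
    return best
E
python3 - <<'E'
from kin import *
from brd import n,u,o,B,T
# tool aligned
for yawo in np.arange(0,2*np.pi,np.pi/4):
    R=T@Ro.from_rotvec([yawo,0,0]).as_matrix()
    print('yaw',round(np.degrees(yawo)),[ '%.1e'%ik(o+n*(.123+h),R)[0] for h in(-.04,0,.03)])
E
```

```text
yaw 0 ['1.1e-17', '1.4e-18', '1.0e-16']
yaw 45 ['1.6e-17', '8.7e-18', '4.0e-17']
yaw 90 ['1.8e-08', '1.1e-03', '2.0e-18']
yaw 135 ['4.6e-18', '1.5e-03', '2.2e-09']
yaw 180 ['2.2e-20', '1.0e-17', '1.6e-20']
yaw 225 ['3.7e-17', '6.8e-17', '2.8e-21']
yaw 270 ['2.0e-17', '2.5e-15', '7.6e-16']
yaw 315 ['2.5e-16', '4.6e-18', '2.1e-17']
```

```bash
cat > sim.py <<'E'
from kin import *
def jac(q):
    p0,R0=fk(q,KK);J=np.zeros((6,7))
    for i in range(7):
        qq=np.array(q,float);qq[i]+=1e-5;p,R=fk(qq,KK);J[:3,i]=(p-p0)/1e-5;J[3:,i]=Ro.from_matrix(R@R0.T).as_rotvec()/1e-5
    return J
def step(q,row,lam=1e-3,sub=10,W=np.ones(7)):
    p,R=fk(q,KK);R=R@Rc; tp=p+R@(np.array(row[:3])/1000); TR=R@Ro.from_rotvec(row[3:]).as_matrix()
    q=np.array(q,float)
    for _ in range(sub):
        p,R=fk(q,KK);R=R@Rc
        e=np.r_[tp-p,Ro.from_matrix(TR@R.T).as_rotvec()]
        if np.linalg.norm(e)<1e-6:break
        J=jac(q);Wi=np.diag(1/W);dq=Wi@J.T@np.linalg.solve(J@Wi@J.T+lam**2*np.eye(6),e)
        q=np.clip(q+dq,lo,hi)
    return q
E
python3 - <<'E'
from sim import *
q0=[-0.63097242,0.3617237,0.26439347,1.62225682,-0.10062497,1.16499854,0.10179596]
rows=[[0,0,0,.105,-.028,.083]]*6+[[0,-9,45,0,0,0]]*8
for lam in(1e-3,.05,.1):
    q=q0
    for i,r in enumerate(rows):
        q=step(q,r,lam)
        if i in(5,13):print(lam,np.round(q,2))
print('actual',[-.834,-.22,.988,2.367,.449,.455,-.336])
# first leg
q=[-1.24921,0.522048,-0.0363,1.59997,0.0212,1.0211,-0.1128]
for r in [[0,0,0,.148,0,0]]*5+[[0,11,46,0,0,0]]*8: q=step(q,r)
print(np.round(q,3),'act',[-.795,.404,.219,1.821,-.111,.926,-.095])
E
```

```text
0.001 [-1.09  0.19  0.51  1.99  0.46  0.66 -1.12]
0.001 [-0.87 -0.3   0.92  2.38  0.65  0.49 -0.62]
0.05 [-1.09  0.19  0.51  1.99  0.46  0.66 -1.12]
0.05 [-0.88 -0.3   0.92  2.38  0.65  0.49 -0.63]
0.1 [-1.09  0.19  0.51  1.99  0.46  0.66 -1.12]
0.1 [-0.88 -0.3   0.92  2.38  0.66  0.49 -0.63]
actual [-0.834, -0.22, 0.988, 2.367, 0.449, 0.455, -0.336]
[-0.804  0.414  0.216  1.804 -0.107  0.936 -0.103] act [-0.795, 0.404, 0.219, 1.821, -0.111, 0.926, -0.095]
```

```bash
cat > search.py <<'E'
from sim import *
from brd import n,u,o,B,T
import sys
def path_rows(p,R,tp,TR,ms=40,mr=.14):
    d=np.linalg.norm(tp-p);w=Ro.from_matrix(R.T@TR).as_rotvec()
    N=max(1,int(np.ceil(max(d/ms*1000,np.linalg.norm(w)/mr))));return N,w
def go(q,tp,TR,tr=None):
    p,R=fk(q,KK);R=R@Rc;N,w=path_rows(p,R,tp,TR);mm=9
    for i in range(1,N+1):
        P_=p+(tp-p)*i/N;Q=R@Ro.from_rotvec(w*i/N).as_matrix()
        for _ in range(3):
            a,b=fk(q,KK);b=b@Rc;e=np.r_[P_-a,Ro.from_matrix(Q@b.T).as_rotvec()]
            J=jac(q);q=q+J.T@np.linalg.solve(J@J.T+1e-6*np.eye(6),e)
        mm=min(mm,np.min(np.r_[q-lo,hi-q]))
        if tr is not None: tr.append((mm,q.copy()))
        if mm<.02 or not np.isfinite(mm): return q,mm,0
    return q,mm,N
def down(az,r,z,psi,tilt=0):
    th=az+psi
    R=tgtR([np.sin(tilt)*np.cos(az),np.sin(tilt)*np.sin(az),-np.cos(tilt)],[np.cos(th),np.sin(th),0])
    return np.array([r*np.cos(az),r*np.sin(az),z]),R
if __name__=='__main__':
    q0=np.array(D[-1][0]); q0=np.clip(q0,lo+.021,hi-.021)
    # start by assuming we back out: use lift posture
    ql=np.array(D[2][0]); 
    rng=np.random.default_rng(int(sys.argv[1]));res=[]
    import time;t0=time.time()
    while time.time()-t0<240:
        q=ql.copy();wps=[];ok=True;mm=9
        for k in range(rng.integers(1,3)):
            wp=(rng.uniform(-.7,.4),rng.uniform(.5,.8),rng.uniform(.33,.45),rng.uniform(-np.pi,np.pi))
            q,m,N=go(q,*down(*wp));wps.append(wp);mm=min(mm,m)
            if not N: ok=False;break
        if not ok: continue
        psi=rng.uniform(-np.pi,np.pi);R=T@Ro.from_rotvec([psi,0,0]).as_matrix()
        for h in(.08,-.042):
            q,m,N=go(q,o+n*(.123+h),R);mm=min(mm,m)
            if not N: ok=False;break
        if ok: res.append((mm,wps,psi,q)); 
    res.sort(key=lambda x:-x[0])
    for r in res[:5]: print(round(r[0],3),[tuple(np.round(w,2)) for w in r[1]],round(r[2],2),np.round(r[3],2),len(res))
E
for i in 1 2 3 4; do python3 search.py $i & done; wait
nproc; cat > ik2.py <<'E'
from sim import *
from brd import n,u,o,B,T
for psi in np.radians([0,45,90,135,180,225,270,315]):
    R=T@Ro.from_rotvec([psi,0,0]).as_matrix();S=[]
    for seed in range(25):
        c,q=ik(o+n*(.123-.04),R,n=1,seed=seed,margin=.01)
        if c<1e-8:
            # nullspace-maximise margin
            for _ in range(80):
                g=((lo+hi)/2-q)/(hi-lo)**2; J=jac(q);Nn=np.eye(7)-np.linalg.pinv(J)@J
                p,Q=fk(q,KK);Q=Q@Rc;e=np.r_[o+n*(.123-.04)-p,Ro.from_matrix(R@Q.T).as_rotvec()]
                q=q+.3*Nn@g+np.linalg.pinv(J)@e
            m=np.min(np.r_[q-lo,hi-q]);S.append((m,q))
    S.sort(key=lambda x:-x[0])
    print(round(np.degrees(psi)),len(S),[(round(m,2),q.round(2).tolist()) for m,q in S[:1]])
E
python3 ik2.py
```

```text
4
0 9 [(np.float64(0.11), [1.29, 0.68, -1.38, 2.32, 1.57, 0.68, -1.38])]
45 10 [(np.float64(0.11), [1.28, 0.67, -1.38, 2.32, 1.57, 0.68, -2.17])]
90 2 [(np.float64(-0.01), [-0.36, 0.41, 0.76, 2.38, 4.42, 0.33, 0.29])]
135 8 [(np.float64(0.06), [0.82, 0.37, -0.69, 2.33, 1.64, 0.22, 2.36])]
180 5 [(np.float64(0.11), [1.09, 0.47, -1.04, 2.32, 1.58, 0.4, 1.69])]
225 6 [(np.float64(0.11), [1.17, 0.53, -1.17, 2.32, 1.57, 0.49, 0.93])]
270 8 [(np.float64(0.11), [1.27, 0.65, -1.34, 2.32, 1.57, 0.64, 0.18])]
315 7 [(np.float64(0.11), [1.28, 0.66, -1.36, 2.32, 1.57, 0.66, -0.6])]
```

The straight-axis grip leaves q4 almost at its limit through the whole insertion. I'll put the post back in the holder and regrasp it with the tool leaning about the jaw axis, so the tool is near vertical at the board. Simulating the options first.

```bash
cat > plan.py <<'E'
from search import *
PX=np.array([.5465,.1905]); 
def toolR(nn,w,al,sg):
    x=-nn*np.cos(al)-w*np.sin(al); return tgtR(x,sg*np.cross(nn,w))
def run(k,al,sg,qs,verbose=False):
    th=np.radians(25.5+90*k); w=np.array([np.cos(th),np.sin(th),0]); z=np.array([0,0,1.])
    Rh=toolR(z,w,al,sg); Ri=toolR(n,u,al,sg); gc=np.r_[PX,.140]
    G=lambda c,R:c+R[:,0]*.008
    seq=[(G(gc,Rh)-Rh[:,0]*.12,Rh),(G(gc,Rh),Rh),(G(gc,Rh)+[0,0,.2],Rh),(G(o+n*.21,Ri)+[0,0,.05],Ri),(G(o+n*.16,Ri),Ri),(G(o+n*.09,Ri),Ri),(G(o+n*.09,Ri)-Ri[:,0]*.1,Ri)]
    q=qs.copy();mm=9;out=[]
    for i,(p,R) in enumerate(seq):
        q,m,N=go(q,p,R);mm=min(mm,m);out.append((round(m,2),N,q.round(2).tolist()))
        if not N: return -1+i*.1,out
    return mm,out
if __name__=='__main__':
    q=np.array(D[-1][0]);q=np.clip(q,lo+.03,hi-.03)
    A=np.array(D[2][1]);RA=Ro.from_euler('xyz',D[2][2]).as_matrix()
    p,R=fk(q,KK);R=R@Rc
    q,m,N=go(q,p-R[:,0]*.09,R);print(m,q.round(2))
    q,m,N=go(q,A,RA);print(m,q.round(2))
    q,m,N=go(q,np.array([.5465,.1906,.133]),RA);print(m,q.round(2))
    q,m,N=go(q,np.array([.5465,.1906,.26]),RA);print(m,q.round(2))
    for al in np.radians([15,20,30,40]):
      for k in range(4):
        for sg in(1,-1):
            mm,out=run(k,al,sg,q); print(round(np.degrees(al)),k,sg,round(mm,2),out[-1] if mm<0 else (out[4][2],out[5][2]))
E
python3 plan.py
```

```text
0.001021416021036059 [-1.09 -0.3   1.1   2.39  0.88  0.48 -0.84]
0.0019568686441921446 [-1.21 -0.3   1.12  2.34  0.79  0.56 -0.77]
-0.11457133178242529 [-1.71 -0.24  1.53  2.3   0.71  0.55 -0.68]
-0.19797428561598074 [-1.9  -0.29  1.62  2.24  0.71  0.66 -0.69]
15 0 1 -1.0 (np.float64(-0.19), 0, [-1.95, -0.36, 1.61, 2.21, 0.72, 0.73, -0.59])
15 0 -1 -1.0 (np.float64(-0.35), 0, [-2.12, -0.3, 1.77, 2.19, 0.7, 0.75, -0.85])
15 1 1 -1.0 (np.float64(-0.28), 0, [-1.99, -0.25, 1.7, 2.25, 0.7, 0.64, -0.85])
15 1 -1 -1.0 (np.float64(-0.29), 0, [-2.1, -0.32, 1.71, 2.2, 0.74, 0.75, -0.74])
15 2 1 -1.0 (np.float64(-0.28), 0, [-2.02, -0.29, 1.7, 2.22, 0.67, 0.68, -0.83])
15 2 -1 -1.0 (np.float64(-0.18), 0, [-1.93, -0.32, 1.6, 2.24, 0.74, 0.68, -0.61])
15 3 1 -1.0 (np.float64(-0.24), 0, [-2.03, -0.39, 1.66, 2.17, 0.69, 0.77, -0.65])
15 3 -1 -1.0 (np.float64(-0.29), 0, [-2.02, -0.28, 1.71, 2.22, 0.69, 0.7, -0.83])
20 0 1 -1.0 (np.float64(-0.19), 0, [-1.96, -0.37, 1.61, 2.2, 0.72, 0.74, -0.59])
20 0 -1 -1.0 (np.float64(-0.36), 0, [-2.14, -0.3, 1.78, 2.18, 0.71, 0.76, -0.86])
20 1 1 -1.0 (np.float64(-
[... 1068 characters left out ...]
 [-2.04, -0.29, 1.73, 2.2, 0.69, 0.72, -0.82])
40 0 1 -1.0 (np.float64(-0.2), 0, [-1.97, -0.39, 1.62, 2.19, 0.71, 0.77, -0.58])
40 0 -1 -1.0 (np.float64(-0.4), 0, [-2.19, -0.31, 1.82, 2.17, 0.73, 0.79, -0.87])
40 1 1 -1.0 (np.float64(-0.27), 0, [-1.97, -0.23, 1.69, 2.27, 0.71, 0.59, -0.86])
40 1 -1 -1.0 (np.float64(-0.34), 0, [-2.16, -0.28, 1.76, 2.22, 0.79, 0.74, -0.81])
40 2 1 -1.0 (np.float64(-0.22), 0, [-1.92, -0.29, 1.64, 2.25, 0.66, 0.61, -0.79])
40 2 -1 -1.0 (np.float64(-0.18), 0, [-1.92, -0.28, 1.6, 2.28, 0.77, 0.62, -0.65])
40 3 1 -1.0 (np.float64(-0.21), 0, [-1.97, -0.44, 1.63, 2.16, 0.67, 0.76, -0.6])
40 3 -1 -1.0 (np.float64(-0.31), 0, [-2.05, -0.3, 1.73, 2.2, 0.69, 0.74, -0.81])
```

```bash
cat > bs.py <<'E'
from kin import *
vm=np.array([1.89,1.89,2.39,2.39,3.01,3.01,3.01])*.07
h_,a_,b_,d_,_,_,y1_,y2_,y3_,xt_=KK
def Ry(t):
    c,s=np.cos(t),np.sin(t);return np.array([[c,0,s],[0,1,0],[-s,0,c]])
def Rz(t):
    c,s=np.cos(t),np.sin(t);return np.array([[c,-s,0],[s,c,0],[0,0,1]])
def fkj(q):
    ax=[];pt=[];R=np.eye(3);p=np.array([0,0,h_])
    ax.append(-R[:,2]);pt.append(p);R=Rz(-q[0]);p=p+R[:,1]*y1_
    ax.append(R[:,1]);pt.append(p);R=R@Ry(q[1])
    ax.append(-R[:,2]);pt.append(p);R=R@Rz(-q[2]);p=p+R[:,2]*a_+R[:,0]*KK[4]
    ax.append(R[:,1]);pt.append(p);R=R@Ry(q[3]);p=p+R[:,0]*KK[5]+R[:,1]*y2_
    ax.append(-R[:,2]);pt.append(p);R=R@Rz(-q[4]);p=p+R[:,2]*b_
    ax.append(R[:,1]);pt.append(p);R=R@Ry(q[5]);p=p+R[:,0]*xt_+R[:,1]*y3_
    ax.append(-R[:,2]);pt.append(p);R=R@Rz(-q[6]);p=p+R[:,2]*d_
    J=np.array([np.r_[np.cross(a,p-c),a] for a,c in zip(ax,pt)]).T
    return p,R@Rc,J
def rv(M):
    v=np.array([M[2,1]-M[1,2],M[0,2]-M[2,0],M[1,0]-M[0,1]])/2;s=np.linalg.norm(v);t=np.arctan2(s,(np.trace(M)-1)/2)
    return v*(t/s if s>1e-9 else 1)
def ex(w):
    return cv2.Rodrigues(np.array(w,float))[0]
def solve(q,tp,TR,it=6,null=0.0):
    q=q.copy()
    for _ in range(it):
        p,R,J=fkj(q);e=np.r_[tp-p,rv(TR@R.T)]
        if np.abs(e).max()<2e-5:break
        free=np.ones(7,bool);dq=np.zeros(7)
        for _k in range(4):
            Jf=J[:,free];dq[free]=Jf.T@np.linalg.solve(Jf@Jf.T+1e-5*np.eye(6),e-J[:,~free]@dq[~free])
            if null:
                g=((lo+hi)/2-q)/(hi-lo)*null
                Nf=np.eye(free.sum())-np.linalg.pinv(Jf)@Jf; dq[free]+=Nf@g[free]
            qn=q+dq;bad=free&((qn<lo)|(qn>hi))
            if not bad.any():break
            dq[bad]=np.clip(qn[bad],lo[bad],hi[bad])-q[bad];free&=~bad
        q=np.clip(q+dq,lo,hi)
    return q
def row(q,r,null=0.0):
    p,R,_=fkj(q);tq=solve(q,p+R@(np.array(r[:3])/1000),R@ex(r[3:]),null=null)
    d=tq-q;s=max(1,np.max(np.abs(d)/vm));return q+d/s
E
python3 - <<'E'
from bs import *
for nl in(0,.01,.03,.1):
    q=np.array(D[0][0])
    for r in [[0,0,0,.148,0,0]]*5+[[0,11,46,0,0,0]]*8:q=row(q,r,nl)
    print(nl,q.round(3),np.subtract(q,D[1][0]).round(3))
    q=np.array(D[2][0])
    for r in [[0,0,0,.105,-.028,.083]]*6+[[0,-9,45,0,0,0]]*8:q=row(q,r,nl)
    print('  c',q.round(3),np.subtract(q,D[3][0]).round(3))
    q=np.array(D[3][0])
    for r in [[0,0,0,.044,.001,.05]]+[[20,2.4,-2,0,0,0]]*4+[[12,2.8,1,.005,-.01,.012],[12,2.8,.6,0,0,0],[12,2,0,0,0,0]]:q=row(q,r,nl)
    print('  d',q.round(3),np.subtract(q,D[4][0]).round(3))
E
```

```text
0 [-0.804  0.414  0.216  1.804 -0.107  0.936 -0.103] [-0.009  0.01  -0.003 -0.017  0.005  0.01  -0.008]
  c [-0.827 -0.217  0.946  2.322  0.418  0.489 -0.329] [ 0.007  0.002 -0.042 -0.045 -0.032  0.033  0.007]
  d [-1.333 -0.3    1.42   2.423  1.026  0.383 -0.95 ] [ 0.004  0.003  0.006  0.001  0.011 -0.01  -0.01 ]
0.01 [-0.776  0.411  0.179  1.803 -0.088  0.936 -0.121] [ 0.019  0.007 -0.04  -0.019  0.024  0.01  -0.026]
  c [-0.761 -0.188  0.904  2.318  0.344  0.473 -0.254] [ 0.073  0.031 -0.085 -0.049 -0.105  0.018  0.082]
  d [-1.333 -0.3    1.42   2.423  1.026  0.382 -0.95 ] [ 0.004  0.003  0.006  0.001  0.011 -0.01  -0.01 ]
0.03 [-0.724  0.408  0.109  1.8   -0.053  0.937 -0.154] [ 0.071  0.004 -0.111 -0.022  0.059  0.011 -0.059]
  c [-0.628 -0.145  0.804  2.311  0.226  0.456 -0.134] [ 0.206  0.075 -0.184 -0.056 -0.223  0.     0.202]
  d [-1.332 -0.3    1.42   2.423  1.026  0.382 -0.949] [ 0.004  0.003  0.006  0.001  0.011 -0.011 -0.009]
0.1 [-0.477  0.413 -0.223  1.787  0.109  0.955 -0.306] [ 0.319  0.009 -0.442 -0.035  0.221  0.028 -0.211]
  c [-0.225 -0.079  0.417  2.293  0.057  0.443  0.006] [ 0.609  0.14  -0.571 -0.074 -0.392 -0.013  0.342]
  d [-1.331 -0.3    1.42   2.422  1.026  0.382 -0.947] [ 0.006  0.003  0.006  0.     0.011 -0.011 -0.007]
```

```bash
cat > plan2.py <<'E'
from bs import *
from brd import n,u,o,B,T
PX=np.array([.5465,.1905]);z=np.array([0,0,1.])
def go(q,tp,TR,ms=38,mr=.13,tol=(.004,.03),extra=6):
    """returns q, ok, rows, min margin"""
    p,R,_=fkj(q);w=rv(R.T@TR);N=int(np.ceil(max(np.linalg.norm(tp-p)*1000/ms,np.linalg.norm(w)/mr,1)));mm=9;i=0
    for i in range(1,N+1+extra):
        f=min(1,i/N);tq=solve(q,p+(tp-p)*f,R@ex(w*f));d=tq-q;q=q+d/max(1,np.max(np.abs(d)/vm))
        mm=min(mm,np.min(np.r_[q-lo,hi-q]))
        if f==1:
            P_,Q,_=fkj(q)
            if np.linalg.norm(P_-tp)<.001 and np.linalg.norm(rv(Q.T@TR))<.005:break
    P_,Q,_=fkj(q);ok=np.linalg.norm(P_-tp)<tol[0] and np.linalg.norm(rv(Q.T@TR))<tol[1]
    return q,ok,i,mm
def toolR(nn,w,al,sg):
    return tgtR(-nn*np.cos(al)-w*np.sin(al),sg*np.cross(nn,w))
G=lambda c,R:c+R[:,0]*.008
def tail(q,k,al,sg,pyaw,full=False):
    th=pyaw+np.pi/2*k;w=np.array([np.cos(th),np.sin(th),0])
    Rh=toolR(z,w,al,sg);Ri=toolR(n,u,al,sg);gc=np.r_[PX,.140]
    seq=[(G(gc,Rh)-Rh[:,0]*.12,Rh),(G(gc,Rh),Rh),(G(gc,Rh)+[0,0,.2],Rh),(G(o+n*.21,Ri)+[0,0,.05],Ri),(G(o+n*.16,Ri),Ri),(G(o+n*.09,Ri),Ri),(G(o+n*.09,Ri)-Ri[:,0]*.1,Ri)]
    L=[];mm=9;tot=0
    for i,(p,R) in enumerate(seq):
        q,ok,N,m=go(q,p,R);L.append((N,round(m,2),q.round(2).tolist()));tot+=N
        if i>=4: mm=min(mm,m)
        if not ok:return -7+i,L,tot
    return mm,L,tot
def ret(q,yaw=None):
    """current -> place back; returns q after release & retreat"""
    p,R,_=fkj(q);q,ok,N,m=go(q,p-R[:,0]*.03+[0,0,.08],R);N0=N
    return q,N0
E
cat > p3.py <<'E'
from plan2 import *
q=np.array(D[-1][0]);q,N0=ret(q);print(N0,q.round(2))
for yd in range(-165,196,30):
    yaw=np.radians(25.5+yd)
    R=tgtR(-z,[np.cos(yaw),np.sin(yaw),0]);qq=q;T_=N0
    for tp in([.5465,.1905,.34],[.5465,.1905,.133],[.5465,.1905,.26]):
        qq,ok,N,m=go(qq,np.array(tp),R);T_+=N
        if not ok:break
    if not ok: print(yd,'fail',qq.round(2));continue
    best=[]
    for al in np.radians([20,30,40]):
        for k in range(4):
            for sg in(1,-1):
                mm,L,t=tail(qq,k,al,sg,yaw);best.append((mm,round(np.degrees(al)),k,sg,T_+t,L[-2][2]))
    best.sort(key=lambda b:-b[0]);print(yd,qq.round(2),best[:2])
E
time python3 p3.py
```

```text
6 [-0.67 -0.3   0.71  2.27  0.47  0.62 -0.45]Traceback (most recent call last):
  File "p3.py", line 14, in <module>
    mm,L,t=tail(qq,k,al,sg,yaw);best.append((mm,round(np.degrees(al)),k,sg,T_+t,L[-2][2]))
                                                                                ~^^^^
IndexError: list index out of range

real	0m1.759s
user	0m2.047s
sys	0m0.226s
```

```bash
sed -i 's/L\[-2\]\[2\]/L[-1][2]/' p3.py; time timeout 550 python3 p3.py
```

```text
6 [-0.67 -0.3   0.71  2.27  0.47  0.62 -0.45]
-165 [-0.97  0.55  0.79  1.73 -0.44  1.05 -2.46] [(np.float64(0.5698363949338756), 40, 1, 1, 88, [0.33, 0.43, -0.14, 1.69, 0.06, 1.21, 1.54]), (np.float64(0.5428414714667833), 40, 1, -1, 69, [-0.18, 0.48, 0.58, 1.71, -0.25, 1.21, -1.29])]
-135 [-0.7   0.45  0.37  1.72 -0.19  1.   -2.18] [(np.float64(0.5824920940808844), 40, 1, 1, 83, [0.56, 0.46, -0.46, 1.67, 0.19, 1.24, 1.41]), (np.float64(0.5809458659194582), 40, 0, 1, 76, [0.53, 0.45, -0.42, 1.67, 0.18, 1.23, 1.42])]
-105 [-0.72  0.46  0.4   1.72 -0.2   1.01 -1.64] [(np.float64(0.5737374262471482), 40, 0, 1, 67, [0.4, 0.43, -0.24, 1.68, 0.1, 1.22, 1.5]), (np.float64(0.5438916377594705), 40, 0, -1, 67, [-0.16, 0.48, 0.55, 1.71, -0.23, 1.2, -1.31])]
-75 [-0.76  0.46  0.45  1.72 -0.23  1.01 -1.09] [(np.float64(0.567209420629889), 40, 0, 1, 67, [0.28, 0.42, -0.07, 1.69, 0.03, 1.21, 1.56]), (np.float64(0.5480974178398756), 40, 1, 1, 80, [-0.08, 0.45, 0.43, 1.71, -0.17, 1.2, 1.77])]
-45 [-0.8   0.47  0.51  1.73 -0.27  1.01 -0.53] [(np.float64(0.5699024842232312), 40, 3, 1, 65, [0.33, 0.43, -
[... 792 characters left out ...]
9, 1.72, -0.3, 1.21, 1.91])]
75 [-0.96  0.54  0.78  1.73 -0.43  1.05  1.72] [(np.float64(0.539477484556929), 40, 0, 1, 79, [-0.25, 0.51, 0.7, 1.72, -0.3, 1.22, 1.91]), (np.float64(0.5222061199274719), 40, 2, 1, 73, [-0.27, 0.52, 0.74, 1.72, -0.32, 1.22, 1.93])]
105 fail [-1.88 -0.3   1.29  1.99  0.38  0.9   1.41]
135 fail [-1.88 -0.3   1.29  1.99  0.38  0.9   1.93]
165 fail [-1.13  0.83  1.42  1.68 -0.85  1.39 -2.52]
195 [-0.97  0.55  0.79  1.73 -0.44  1.05 -2.46] [(np.float64(0.569836394934887), 40, 1, 1, 88, [0.33, 0.43, -0.14, 1.69, 0.06, 1.21, 1.54]), (np.float64(0.5428414714667833), 40, 1, -1, 69, [-0.18, 0.48, 0.58, 1.71, -0.25, 1.21, -1.29])]
real	0m38.739s
user	0m38.412s
sys	0m0.129s
```

```bash
sed 's/range(-165,196,30)/[0]/; s/best\[:2\]/""/' p3.py > p4.py; cat >> p4.py <<'E'
    for b in best[:12]: print(round(b[0],2),b[1:5],b[5])
E
sed -i 's/print(yd,qq.round(2),"")/print(qq.round(2))/' p4.py; python3 p4.py
```

```text
6 [-0.67 -0.3   0.71  2.27  0.47  0.62 -0.45]
[-0.87  0.5   0.62  1.73 -0.33  1.02  0.32]
0.55 (40, 1, 1, 87) [-0.05, 0.45, 0.39, 1.71, -0.16, 1.2, 1.76]
0.55 (40, 3, 1, 60) [-0.06, 0.45, 0.4, 1.71, -0.16, 1.2, 1.76]
0.44 (30, 1, 1, 87) [0.27, 0.3, -0.06, 1.86, 0.02, 0.98, 1.58]
0.42 (30, 0, 1, 67) [-0.13, 0.33, 0.46, 1.88, -0.17, 0.98, 1.77]
0.42 (30, 3, 1, 59) [-0.15, 0.33, 0.49, 1.88, -0.18, 0.98, 1.78]
0.34 (20, 1, 1, 88) [0.68, 0.22, -0.53, 2.01, 0.17, 0.77, 1.44]
0.3 (20, 0, 1, 67) [-0.22, 0.21, 0.53, 2.05, -0.18, 0.74, 1.79]
0.29 (20, 3, 1, 57) [-0.29, 0.22, 0.62, 2.05, -0.22, 0.75, 1.82]
0.29 (20, 2, 1, 77) [-0.48, 0.27, 0.87, 2.06, -0.33, 0.76, 1.95]
0.13 (20, 1, -1, 66) [-0.61, 0.34, 1.07, 2.06, -0.47, 0.79, -1.05]
0.13 (20, 0, -1, 68) [-0.61, 0.34, 1.07, 2.06, -0.47, 0.79, -1.05]
0.1 (40, 1, -1, 68) [-0.49, 0.74, 1.2, 1.73, -0.62, 1.34, -0.9]
```

```bash
cat > rows.py <<'E'
from plan2 import *
def rows(q,tp,TR,ms=38,mr=.13):
    p,R,_=fkj(q);w=rv(R.T@TR);N=int(np.ceil(max(np.linalg.norm(tp-p)*1000/ms,np.linalg.norm(w)/mr,1)))
    out=[]
    for i in range(1,N+1):
        f=i/N;a,b,_=fkj(q);TP=p+(tp-p)*f;TQ=R@ex(w*f)
        r=np.r_[(b.T@(TP-a)*1000).round(0),rv(b.T@TQ).round(3)]
        out.append([float(x) for x in r]);q=row(q,r)
    P_,Q,_=fkj(q);print('end err mm',(Q.T@(tp-P_)*1000).round(1),'rot',rv(Q.T@TR).round(3),'q',q.round(2),'margin',np.min(np.r_[q-lo,hi-q]).round(2))
    print([[int(x) if x==int(x) else x for x in r] for r in out]);return q
def cur(): return np.array(observe()['qpos'])
def RD(deg): t=np.radians(deg);return tgtR(-z,[np.cos(t),np.sin(t),0])
E
python3 - <<'E'
from rows import *
q=cur();p,R,_=fkj(q);print(observe()['clock'],p-observe()['position'])
q=rows(q,p-R[:,0]*.03+[0,0,.08],R)
q=rows(q,np.array([.5465,.1905,.34]),RD(25.5))
E
```

```text
9.95 [-2.53955377e-06  8.58138908e-06 -4.72599090e-06]
end err mm [-46.9  15.7  -6.9] rot [-0.01   0.012 -0.007] q [-0.94 -0.29  1.01  2.35  0.68  0.5  -0.63] margin 0.01
[[-33, 13, 0, 0, 0, 0], [-49, 19, -1, -0.002, 0.003, -0.002], [-65, 24, -3, -0.006, 0.006, -0.004]]
end err mm [-0.5 -0.3  0.1] rot [ 0. -0. -0.] q [-1.03  0.48  0.88  1.63 -0.39  1.22  0.38] margin 0.54
[[-1, 5, -37, -0.065, 0.019, -0.051], [-1, 7, -38, -0.065, 0.019, -0.051], [0, 10, -36, -0.065, 0.018, -0.051], [-1, 13, -42, -0.076, 0.022, -0.059], [-3, 20, -57, -0.104, 0.03, -0.076], [-1, 36, -76, -0.138, 0.047, -0.079], [2, 46, -88, -0.163, 0.061, -0.082], [5, 39, -70, -0.134, 0.056, -0.089], [0, 25, -35, -0.076, 0.025, -0.058], [-2, 25, -29, -0.065, 0.019, -0.051]]
```

Request:
jog_arm --pt "-30 12 0 0 0 0" --pt "-30 12 0 0 0 0" --pt "-30 12 0 0 0 0" --pt "-30 12 -2 0 0 0" --pt "-25 10 -2 0 0 0" --pt "-20 8 0 0 0 0"

```text
clock: 10.55
position: [0.4182, -0.1547, 0.3792]
tool_rot: [1.556, 1.046, -0.224]
force: [0.1, -0.7, -3.1]
grip_width: 0.0252
```

```bash
python3 - <<'E'
from rows import *
q=cur();print(observe()['position'],q.round(2))
q=rows(q,np.array([.5465,.1905,.34]),RD(25.5))
E
```

```text
[ 0.41818987 -0.15473104  0.37920179] [-0.55 -0.3   0.6   2.23  0.4   0.66 -0.39]
end err mm [ 0.3 -0.1 -0.4] rot [ 0.  0. -0.] q [-0.79  0.39  0.5   1.62 -0.2   1.18  0.19] margin 0.69
[[6, 3, -36, -0.064, 0.018, -0.05], [6, 5, -37, -0.064, 0.018, -0.051], [7, 8, -35, -0.064, 0.018, -0.05], [6, 11, -35, -0.064, 0.018, -0.05], [7, 13, -34, -0.063, 0.018, -0.051], [7, 16, -33, -0.064, 0.018, -0.05], [6, 18, -32, -0.064, 0.018, -0.05], [6, 20, -30, -0.064, 0.018, -0.051], [6, 22, -29, -0.064, 0.017, -0.05], [4, 25, -27, -0.064, 0.018, -0.05]]
```

Request:
jog_arm --pt "6 3 -36 -0.064 0.018 -0.05" --pt "6 5 -37 -0.064 0.018 -0.05" --pt "7 8 -35 -0.064 0.018 -0.05" --pt "6 11 -35 -0.064 0.018 -0.05" --pt "7 13 -34 -0.064 0.018 -0.05" --pt "7 16 -33 -0.064 0.018 -0.05" --pt "6 18 -32 -0.064 0.018 -0.05" --pt "6 20 -30 -0.064 0.018 -0.05" --pt "6 22 -29 -0.064 0.018 -0.05" --pt "4 25 -27 -0.064 0.018 -0.05" --pt "0 0 0 0 0 0" --pt "0 0 0 0 0 0"

```text
clock: 11.75
position: [0.5515, 0.2023, 0.3352]
tool_rot: [-2.551, 1.543, 2.628]
force: [-0.8, -0.4, -2.2]
grip_width: 0.0252
```

```bash
python3 - <<'E'
from rows import *
q=cur();print(observe()['position'],q.round(2))
delta(np.array([.5465,.1906,.24]),RD(25.5))
save(grab_frame('wrist'),'w10.png')
E
```

```text
[0.5514849  0.20225138 0.33521212] [-0.79  0.42  0.5   1.59 -0.23  1.2   0.23]
t 11.75 now shift mm [95.1 -8.2 10.3] rot [ 0.022 -0.023  0.016] | shift after rot [95.2 -9.5  8.4]
```

View pics/w10.png

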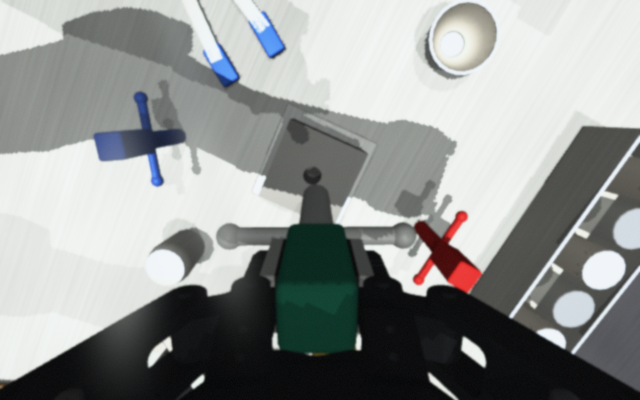

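Request:
jog_arm --pt "0 0 0 0.022 -0.023 0.016" --pt "28 -5 4 0 0 0" --pt "28 -4 4 0 0 0" --pt "28 0 0 0 0 0" --pt "20 0 0 0 0 0" --pt "0 0 0 0 0 0" --pt "0 0 0 0 0 0"

```text
clock: 12.5
position: [0.546, 0.1885, 0.2303]
tool_rot: [2.011, 1.562, 0.88]
force: [0.1, 0.5, -1.0]
grip_width: 0.0251
```

```bash
python3 - <<'E'
from rows import *
delta(np.array([.5465,.1906,.20]),RD(25.5))
E
```

```text
t 12.5 now shift mm [30.3  1.  -1.6] rot [-0.005 -0.004 -0.008] | shift after rot [30.3  1.3 -1.7]
```

Request:
jog_arm --pt "8 1 -1.6 -0.005 -0.004 0" --pt "8 0 0 0 0 0" --pt "0 0 0 0 0 0" --pt "0 0 0 0 0 0" --pt "0 0 0 0 0 0"

```text
clock: 13.0
position: [0.5475, 0.1911, 0.2162]
tool_rot: [1.588, 1.558, 0.462]
force: [0.9, 0.2, -2.5]
grip_width: 0.0249
```

```bash
python3 - <<'E'
from rows import *
delta(np.array([.5465,.1906,.20]),RD(25.5))
save(grab_frame('wrist'),'w11.png')
E
```

```text
t 13.0 now shift mm [16.2 -1.4  0. ] rot [ 0.001 -0.    -0.013] | shift after rot [16.2 -1.2  0. ]
```

View pics/w11.png

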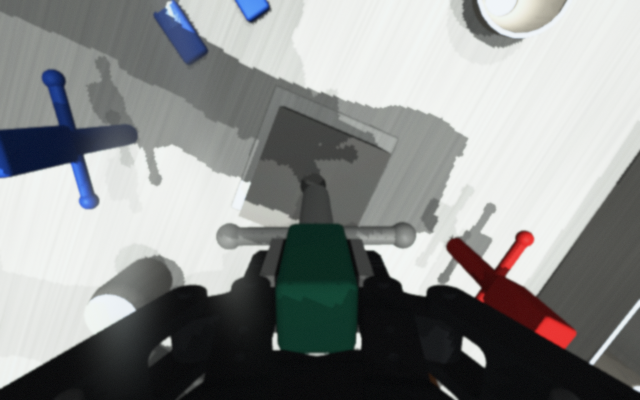

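Request:
jog_arm --pt "10 -1.3 0 0.001 0 -0.006" --pt "10 0 0 0 0 0" --pt "6 0 0 0 0 0" --pt "0 0 0 0 0 0" --pt "0 0 0 0 0 0"

```text
clock: 13.55
position: [0.5464, 0.1905, 0.1875]
tool_rot: [1.596, 1.565, 0.469]
force: [0.1, 0.3, -1.9]
grip_width: 0.0253
```

```bash
python3 - <<'E'
from rows import *
delta(np.array([.5465,.1906,.133]),RD(25.5)); print(observe()['force'])
E
```

```text
t 13.55 now shift mm [54.5 -0.2 -0. ] rot [-0.001 -0.    -0.006] | shift after rot [54.5  0.1 -0. ]
[ 0.1335475   0.29496862 -1.92017567]
```

Request:
jog_arm --pt "8 0 0 0 0 0" --pt "8 0 0 0 0 0" --pt "8 0 0 0 0 0" --pt "0 0 0 0 0 0"

```text
clock: 13.95
position: [0.5465, 0.1907, 0.1615]
tool_rot: [1.606, 1.565, 0.48]
force: [-0.3, 0.6, -2.7]
grip_width: 0.0251
```

```bash
python3 - <<'E'
from rows import *
delta(np.array([.5465,.1906,.133]),RD(25.5)); print(observe()['force'])
E
```

```text
t 13.95 now shift mm [28.5 -0.3  0.1] rot [-0.001 -0.    -0.006] | shift after rot [28.5 -0.1  0.1]
[-0.27714099  0.56955783 -2.6658241 ]
```

It's entering the pocket freely. I'll lower it the rest of the way.

Request:
jog_arm --pt "9 0 0 0 0 0" --pt "9 0 0 0 0 0" --pt "8 0 0 0 0 0" --pt "1 0 0 0 0 0" --pt "0 0 0 0 0 0"

```text
clock: 14.45
position: [0.5473, 0.1907, 0.1329]
tool_rot: [1.645, 1.564, 0.519]
force: [-4.2, -0.6, 14.7]
grip_width: 0.025
```

```bash
python3 - <<'E'
from rows import *
delta(np.array([.5465,.1906,.133]),RD(25.5)); print(observe()['force'])
E
```

```text
t 14.45 now shift mm [-0.1 -0.8 -0.2] rot [-0.001 -0.001 -0.007] | shift after rot [-0.1 -0.8 -0.2]
[-4.2030792  -0.61434137 14.74318315]
```

Request:
jog_arm --pt "0 0 0 0 0 0" --pt "0 0 0 0 0 0" --pt "0 0 0 0 0 0" --pt "0 0 0 0 0 0" --pt "0 0 0 0 0 0" --pt "-20 0 0 0 0 0" --pt "-20 0 0 0 0 0" --pt "0 0 0 0 0 0" --gripper 0

```text
clock: 15.25
position: [0.5471, 0.1904, 0.173]
tool_rot: [1.614, 1.564, 0.488]
force: [1.0, 0.7, 0.2]
grip_width: 0.0853
```

```bash
python3 - <<'E'
from rows import *
print(observe()['grip_width'],observe()['position'])
save(grab_frame('wrist'),'w12.png')
al=np.radians(30);th=np.radians(25.5+270);w=np.array([np.cos(th),np.sin(th),0]);Rh=toolR(z,w,al,1)
gc=np.r_[PX,.140];q=cur()
q=rows(q,G(gc,Rh)-Rh[:,0]*.04,Rh); q=rows(q,G(gc,Rh),Rh)
E
```

```text
0.08531410486803419 [0.54707558 0.19042016 0.17300417]
end err mm [-0.3 -0.   0.2] rot [ 0.  0. -0.] q [-0.26  0.66  0.16  1.71 -0.69  1.08  0.75] margin 0.57
[[1, 0, 3, 0, 0.105, -0.001], [0, 0, 3, 0, 0.104, -0.001], [0, 0, 4, 0, 0.105, -0.001], [0, 0, 3, 0, 0.105, -0.001], [0, 0, 3, 0, 0.104, -0.001]]
end err mm [-0.3 -0.   0.2] rot [ 0.  0. -0.] q [-0.27  0.7   0.14  1.75 -0.72  1.    0.78] margin 0.54
[[20, 0, 0, 0, 0, 0], [20, 0, 0, 0, 0, 0]]
```

View pics/w12.png

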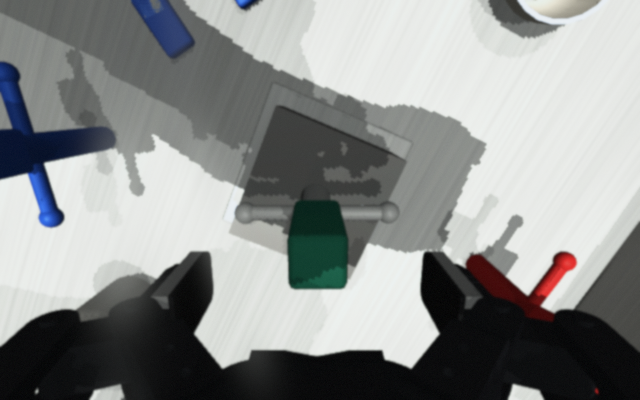

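Request:
jog_arm --pt "0 0 3 0 0.105 -0.001" --pt "0 0 3 0 0.105 -0.001" --pt "0 0 4 0 0.105 -0.001" --pt "0 0 3 0 0.105 -0.001" --pt "0 0 3 0 0.104 -0.001" --pt "0 0 0 0 0 0" --pt "0 0 0 0 0 0"

```text
clock: 16.0
position: [0.5518, 0.1796, 0.1643]
tool_rot: [3.141, 1.025, 2.02]
force: [-0.7, 0.1, 0.3]
grip_width: 0.085
```

```bash
cat > hold.py <<'E'
from rows import *
al=np.radians(30);th=np.radians(25.5+270);w=np.array([np.cos(th),np.sin(th),0]);Rh=toolR(z,w,al,1);gc=np.r_[PX,.140]
E
python3 - <<'E'
from hold import *
delta(G(gc,Rh),Rh)
save(grab_frame('wrist'),'w13.png');Pw=P('wrist')
for zz in(.17,.095):print(proj(Pw,[*PX,zz]))
E
```

```text
t 16.0 now shift mm [35.1  0.   2.5] rot [ 0.004 -0.023  0.002] | shift after rot [35.1 -0.1  1.7]
[319.00433867 239.59696678]
[318.07165407 259.93791294]
```

View pics/w13.png

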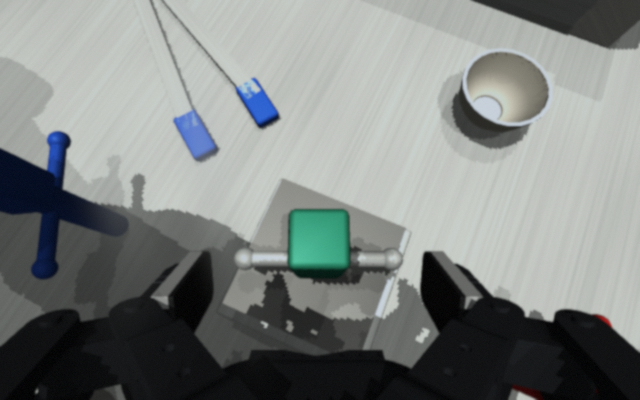

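The prediction matches the picture: grip top at (319,240). Moving in and gripping.

Request:
jog_arm --pt "17 0 1 0.004 -0.023 0.002" --pt "17 0 0.8 0 0 0" --pt "0 0 0 0 0 0" --pt "0 0 0 0 0 0"

```text
clock: 16.45
position: [0.5435, 0.1979, 0.1346]
tool_rot: [3.138, 1.055, 2.02]
force: [-0.5, -0.4, 0.9]
grip_width: 0.085
```

```bash
python3 - <<'E'
from hold import *
delta(G(gc,Rh),Rh)
save(grab_frame('wrist'),'w14.png');Pw=P('wrist')
for zz in(.17,.095):print(proj(Pw,[*PX,zz]))
E
```

```text
t 16.45 now shift mm [-0.6 -0.5  4.2] rot [0.007 0.008 0.002] | shift after rot [-0.7 -0.5  4.2]
[317.76929073 290.76170036]
[316.92915471 290.1770236 ]
```

View pics/w14.png

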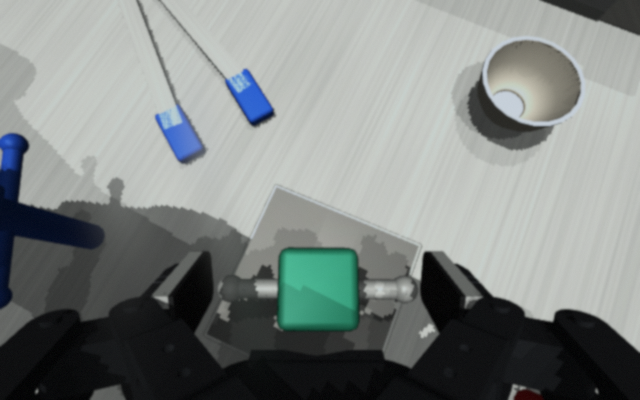

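Request:
jog_arm --pt "-0.5 -0.5 4 0.007 0.008 0.002" --pt "0 0 0 0 0 0" --pt "0 0 0 0 0 0"

```text
clock: 16.8
position: [0.5456, 0.1939, 0.1345]
tool_rot: [3.138, 1.048, 2.013]
force: [0.1, -0.8, -0.3]
grip_width: 0.0856
```

```bash
python3 - <<'E'
from hold import *
delta(G(gc,Rh),Rh)
E
```

```text
t 16.8 now shift mm [ 1.5 -0.6  0.3] rot [ 0.001  0.001 -0.002] | shift after rot [ 1.5 -0.6  0.3]
```

Request:
jog_arm --pt "0 0 0 0 0 0" --pt "0 0 0 0 0 0" --pt "0 0 0 0 0 0" --pt "0 0 0 0 0 0" --pt "0 0 0 0 0 0" --pt "0 0 0 0 0 0" --pt "0 0 0 0 0 0" --pt "0 0 0 0 0 0" --gripper 255 --newtons 100

```text
clock: 17.6
position: [0.546, 0.1932, 0.1351]
tool_rot: [3.137, 1.048, 2.011]
force: [1.2, -0.6, 1.2]
grip_width: 0.0249
```

```bash
python3 - <<'E'
from hold import *
delta(G(gc,Rh),Rh);p,R,s=pose();print(list(p),R.tolist(),s['grip_width'])
q=cur();q=rows(q,p+[0,0,.2],R)
E
```

```text
t 17.6 now shift mm [ 2.4 -0.8 -0.2] rot [ 0.     0.001 -0.003] | shift after rot [ 2.4 -0.8 -0.1]
[np.float64(0.5460410654024255), np.float64(0.19323632644307617), np.float64(0.13508253529010059)] [[-0.2124638493398349, 0.9031368544119938, 0.3730990953171952], [0.45162400511420664, 0.42934647109280444, -0.7821108398205199], [-0.8665419036193825, 0.002330228092960185, -0.4990988873046419]] 0.024860378878705503
end err mm [-0.3  0.5  0.1] rot [ 0. -0. -0.] q [-0.32  0.47  0.21  1.58 -0.61  1.34  0.53] margin 0.59
[[-29, 0, -17, 0, 0, 0], [-29, 0, -16, 0, 0, 0], [-29, 0, -17, 0, 0, 0], [-29, 0, -17, 0, 0, 0], [-28, 0, -16, 0, 0, 0], [-29, 0, -17, 0, 0, 0]]
```

Request:
jog_arm --pt "-15 0 -9 0 0 0" --pt "-29 0 -16 0 0 0" --pt "-29 0 -17 0 0 0" --pt "-29 0 -17 0 0 0" --pt "-29 0 -17 0 0 0" --pt "-29 0 -17 0 0 0" --pt "-13 0 -8 0 0 0" --pt "0 0 0 0 0 0"

```text
clock: 18.4
position: [0.5436, 0.1931, 0.3501]
tool_rot: [3.137, 1.051, 2.01]
force: [1.0, -1.0, -1.9]
grip_width: 0.0251
```

```bash
cat > ins.py <<'E'
from rows import *
R0=np.array([[-0.2124638493398349,0.9031368544119938,0.3730990953171952],[0.45162400511420664,0.42934647109280444,-0.7821108398205199],[-0.8665419036193825,0.002330228092960185,-0.4990988873046419]])
p0=np.array([.5460411,.1932363,.1350825])
tipT=R0.T@(np.array([.5465,.1905,.010])-p0); axT=R0.T@z
# desired tool R at insertion: axis->n, tool y -> n x u
xa=R0.T@np.array([np.cos(np.radians(295.5)),np.sin(np.radians(295.5)),0])
Ri=np.c_[u,np.cross(n,u),n]@np.c_[xa,np.cross(axT,xa),axT].T
def tgt(x=0,y=0,h=0): return o+B@[x/1000,y/1000,h/1000]-Ri@tipT
def tipB():
    p,R,s=pose();return B.T@(p+R@tipT-o)*1000,np.degrees(np.arccos(np.clip((R@axT)@n,-1,1))),s
def st():
    t,a,s=tipB();print('t',round(s['clock'],2),'tip mm',t.round(1),'ang',round(float(a),2),'F board',(B.T@s['force']).round(1),'w',round(float(s['grip_width']),4))
E
python3 - <<'E'
from ins import *
st();print(tipT,axT);p,R,s=pose()
save(grab_frame('wrist'),'w15.png')
q=cur();q=rows(q,tgt(0,0,60)+[0,0,.06],Ri);q=rows(q,tgt(0,0,15),Ri)
E
```

```text
t 18.4 tip mm [ 11.9 367.9 131.7] ang 29.9 F board [ 0.1 -0.7 -2.2] w 0.0251
[ 0.10705595 -0.00105184  0.06473984] [-0.8665419   0.00233023 -0.49909889]
end err mm [ 0.4 -0.1  0.3] rot [-0.  0.  0.] q [-0.01  0.17  0.28  1.92 -0.05  1.07  1.66] margin 0.47
[[-11, -25, 25, -0.09, -0.048, -0.024], [-10, -28, 23, -0.091, -0.048, -0.024], [-8, -30, 21, -0.09, -0.048, -0.024], [-6, -32, 18, -0.091, -0.048, -0.023], [-5, -33, 16, -0.09, -0.048, -0.024], [-3, -35, 12, -0.09, -0.048, -0.024], [-1, -36, 10, -0.091, -0.049, -0.024], [-1, -37, 7, -0.09, -0.048, -0.024], [1, -37, 3, -0.091, -0.048, -0.024], [1, -37, -1, -0.09, -0.048, -0.024]]
end err mm [ 0.4 -0.3 -0.3] rot [-0.  0.  0.] q [ 0.02  0.33  0.26  1.99 -0.12  0.83  1.72] margin 0.44
[[33, 0, 8, 0, 0, 0], [33, 0, 7, 0, 0, 0], [33, 0, 8, 0, 0, 0]]
```

View pics/w15.png

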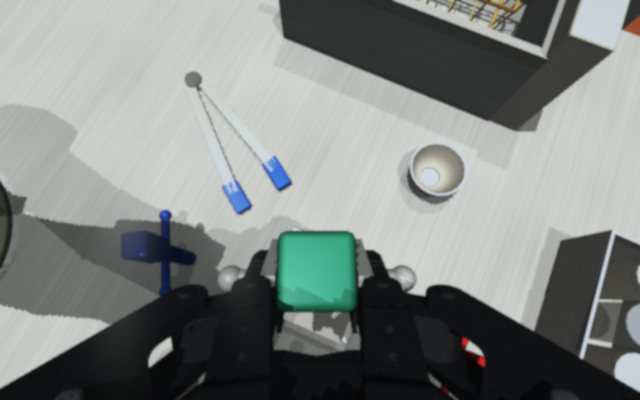

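Lifted again, with the grip held squarely at (317,270). Carrying it to the board.

Request:
jog_arm --pt "-11 -25 25 -0.09 -0.048 -0.024" --pt "-10 -28 23 -0.09 -0.048 -0.024" --pt "-8 -30 21 -0.09 -0.048 -0.024" --pt "-6 -32 18 -0.09 -0.048 -0.024" --pt "-5 -33 16 -0.09 -0.048 -0.024" --pt "-3 -35 12 -0.09 -0.048 -0.024" --pt "-1 -36 10 -0.09 -0.048 -0.024" --pt "-1 -37 7 -0.09 -0.048 -0.024" --pt "1 -37 3 -0.09 -0.048 -0.024" --pt "1 -37 -1 -0.09 -0.048 -0.024" --pt "0 0 0 0 0 0" --pt "0 0 0 0 0 0"

```text
clock: 19.65
position: [0.4239, -0.1761, 0.315]
tool_rot: [-1.922, 1.555, -2.086]
force: [-0.4, -0.1, -1.6]
grip_width: 0.025
```

```bash
python3 - <<'E'
from ins import *
st();delta(tgt(0,0,15),Ri)
save(grab_frame('wrist'),'w16.png');save(grab_frame('top'),'t16.png');save(grab_frame('scene'),'s16.png')
q=cur();print(q.round(2));q=rows(q,tgt(0,0,15),Ri)
E
```

```text
t 19.65 tip mm [ 20.7 -15.1 106.6] ang 0.43 F board [-1.1 -0.2 -1.2] w 0.025
t 19.65 now shift mm [89.6 16.  28.3] rot [ 0.039 -0.006  0.018] | shift after rot [90.1 15.5 27.2]
[ 0.01  0.18  0.28  1.93 -0.04  1.05  1.71]
end err mm [0.1 0.1 0.2] rot [ 0. -0.  0.] q [ 0.02  0.33  0.26  1.99 -0.12  0.83  1.72] margin 0.44
[[30, 5, 9, 0.013, -0.002, 0.006], [30, 5, 9, 0.014, -0.002, 0.006], [30, 5, 9, 0.013, -0.002, 0.006]]
```

View pics/s16.png

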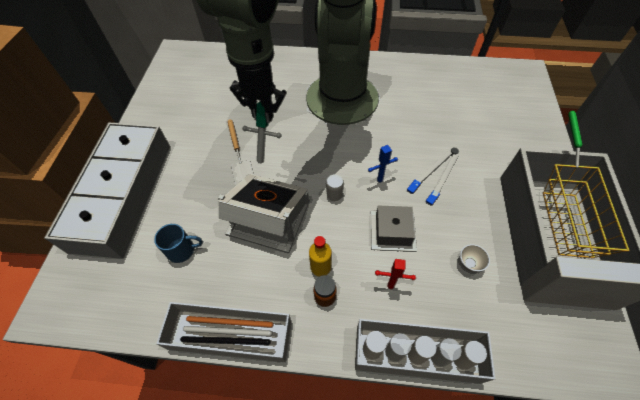

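Request:
jog_arm --pt "15 5 4.5 0.013 -0.002 0.006" --pt "25 5 7.5 0.013 -0.002 0.006" --pt "25 5 8 0.013 -0.002 0.006" --pt "25 0 8 0 0 0" --pt "0 0 0 0 0 0" --pt "0 0 0 0 0 0"

```text
clock: 20.4
position: [0.4579, -0.1616, 0.2218]
tool_rot: [1.709, 1.566, 1.511]
force: [-0.5, -0.3, -2.0]
grip_width: 0.0243
```

```bash
python3 - <<'E'
from ins import *
st();delta(tgt(0,0,8),Ri)
a=grab_frame('scene');save(a,'s17.png');b=grab_frame('wrist');save(b,'w17.png')
p,R,s=pose();tip=p+R@tipT
for nm in('scene','top'): print(nm,proj(P(nm),tip),proj(P(nm),tip+(R@axT)*.085),proj(P(nm),tip+(R@axT)*.16),proj(P(nm),o))
print(proj(P('wrist'),tip),proj(P('wrist'),o))
t=grab_frame('top')
r=lambda x:cv2.resize(x,(400,400),interpolation=cv2.INTER_CUBIC)
save(np.hstack([r(a[140:240,215:315]),r(t[160:240,330:410])]),'c17.png')
E
```

```text
t 20.4 tip mm [ 0.9  5.7 10.7] ang 0.24 F board [-1.3 -0.4 -1.5] w 0.0243
t 20.4 now shift mm [ 2.8 -5.3  0.4] rot [ 0.004 -0.002 -0.002] | shift after rot [ 2.9 -5.3  0.4]
scene [266.9988685  191.76004148] [269.03613143 164.12083092] [270.97813238 137.77402401] [265.08511381 194.49864621]
top [372.73664468 205.83241115] [374.67431284 218.72999531] [376.62957251 231.74467283] [374.33919825 205.06748604]
[315.02345205 283.29209807] [307.95220256 281.76862977]
```

View pics/c17.png

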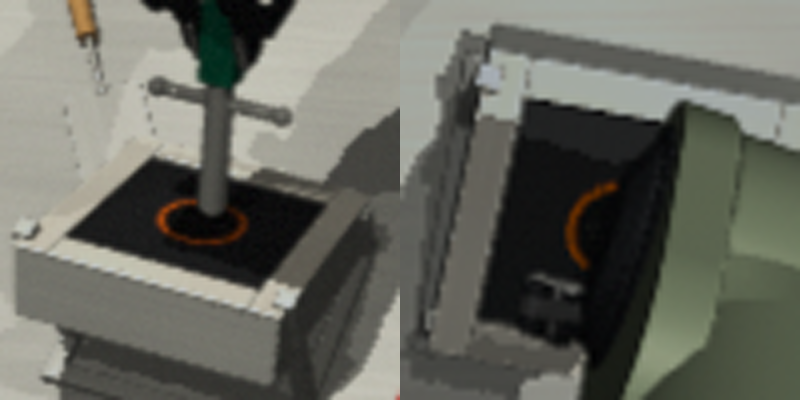

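View pics/w17.png

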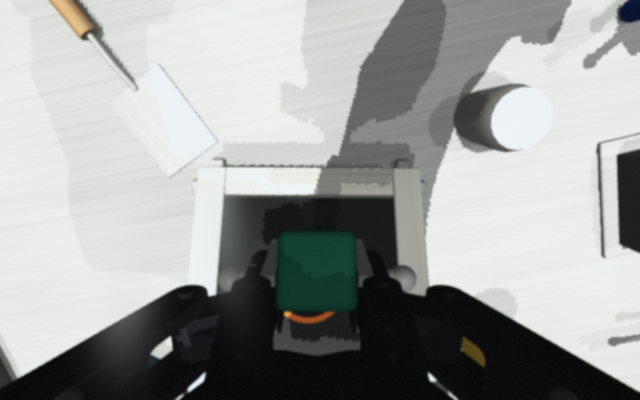

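The tip shows at scene (268,193), as predicted. Centring it, then lowering until it touches the disc.

Request:
jog_arm --pt "0 -5.3 0 0.004 -0.002 -0.002" --pt "3.5 0 2 0 0 0" --pt "2.6 0 1.5 0 0 0" --pt "0 0 0 0 0 0"

```text
clock: 20.95
position: [0.4611, -0.1688, 0.2184]
tool_rot: [0.37, 1.563, 0.166]
force: [-0.8, 0.1, -2.0]
grip_width: 0.0251
```

```bash
python3 - <<'E'
from ins import *
st();delta(tgt(0,0,0),Ri)
E
```

```text
t 20.95 tip mm [ 4.2 -1.2  5.5] ang 0.38 F board [-1.7 -0.1 -1.3] w 0.0251
t 20.95 now shift mm [ 6.4  1.1 -0.3] rot [-0.001  0.007 -0.   ] | shift after rot [ 6.4  1.1 -0.2]
```

Request:
jog_arm --pt "2.5 1 -0.3 0 0.007 0" --pt "2.5 0 0 0 0 0" --pt "1.5 0 0 0 0 0" --pt "0 0 0 0 0 0"

```text
clock: 21.35
position: [0.4612, -0.1676, 0.2115]
tool_rot: [1.54, 1.568, 1.336]
force: [-1.3, 0.7, 2.2]
grip_width: 0.0248
```

```bash
python3 - <<'E'
from ins import *
st();delta(tgt(0,0,0),Ri)
E
```

```text
t 21.35 tip mm [-0.3  0.  -0.5] ang 0.07 F board [-0.1  0.4  2.6] w 0.0248
t 21.35 now shift mm [-0.5 -0.1 -0. ] rot [-0.001 -0.001 -0.   ] | shift after rot [-0.5 -0.1 -0. ]
```

Request:
jog_arm --pt "2 0 1 0 0 0" --pt "2 0 1 0 0 0" --pt "2 0 1 0 0 0"

```text
clock: 21.65
position: [0.4665, -0.1685, 0.2074]
tool_rot: [0.519, 1.564, 0.315]
force: [2.7, 0.1, 1.7]
grip_width: 0.0246
```

```bash
python3 - <<'E'
from ins import *
st();delta(tgt(0,0,0),Ri)
E
```

```text
t 21.65 tip mm [ 3.1  0.3 -6.7] ang 0.3 F board [3.1 0.6 0.2] w 0.0246
t 21.65 now shift mm [-4.6 -0.2 -5.4] rot [-0.001  0.005 -0.001] | shift after rot [-4.6 -0.2 -5.5]
```

The tip has dropped to −6.7 mm, so it has found the socket. Continuing in small steps while watching the lateral force.

Request:
jog_arm --pt "2.6 0 1.5 0 0.004 0" --pt "2.6 0 1.5 0 0 0" --pt "2.6 0 1.5 0 0 0"

```text
clock: 21.95
position: [0.4722, -0.1696, 0.1996]
tool_rot: [0.704, 1.565, 0.501]
force: [1.1, -0.7, -0.6]
grip_width: 0.0249
```

```bash
python3 - <<'E'
from ins import *
st();delta(tgt(3,0,-38),Ri)
E
```

```text
t 21.95 tip mm [  4.    0.4 -16.3] ang 0.19 F board [ 0.7 -0.5 -1.1] w 0.0249
t 21.95 now shift mm [19.1 -0.4 10.3] rot [-0.001  0.003 -0.001] | shift after rot [19.1 -0.4 10.3]
```

Request:
jog_arm --pt "3.5 0 2 0 0.003 0" --pt "3.5 0 2 0 0 0" --pt "3.5 0 2 0 0 0" --pt "0 0 0 0 0 0"

```text
clock: 22.35
position: [0.4792, -0.171, 0.1877]
tool_rot: [1.188, 1.567, 0.984]
force: [4.9, -0.1, -0.6]
grip_width: 0.0251
```

```bash
python3 - <<'E'
from ins import *
st();delta(tgt(4,0.5,-39.5),Ri)
E
```

```text
t 22.35 tip mm [  3.8   0.4 -30.3] ang 0.05 F board [ 3.8  0.9 -3. ] w 0.0251
t 22.35 now shift mm [7.9 0.1 4.8] rot [-0.001  0.    -0.001] | shift after rot [7.9 0.1 4.8]
```

Request:
jog_arm --pt "2.4 0 2.4 0 0 0" --pt "2.4 0 1.8 0 0 0" --pt "2.2 0 1.3 0 0 0" --pt "1 0 0.6 0 0 0"

```text
clock: 22.75
position: [0.4842, -0.1722, 0.1793]
tool_rot: [2.01, 1.567, 1.806]
force: [-18.8, 5.5, 43.9]
grip_width: 0.0251
```

```bash
python3 - <<'E'
from ins import *
st();delta(tgt(4,0.5,-40),Ri)
E
```

```text
t 22.75 tip mm [  3.7   0.3 -40.1] ang 0.17 F board [ 5.   1.6 47.8] w 0.0251
t 22.75 now shift mm [-0.   0.2 -0.1] rot [-0.001 -0.003 -0.001] | shift after rot [-0.   0.2 -0.1]
```

It has bottomed out: tip at −40.1 mm, 48 N axial, 0.2° off square. Releasing and backing off.

Request:
jog_arm --pt "0 0 0 0 0 0" --pt "0 0 0 0 0 0" --pt "0 0 0 0 0 0" --pt "0 0 0 0 0 0" --pt "0 0 0 0 0 0" --pt "0 0 0 0 0 0" --gripper 0

```text
clock: 23.35
position: [0.4834, -0.1721, 0.1789]
tool_rot: [2.341, 1.565, 2.137]
force: [-0.8, -0.1, 0.3]
grip_width: 0.0851
```

```bash
python3 - <<'E'
from ins import *
st();save(grab_frame('wrist'),'w20.png')
q=cur();p,R,_=fkj(q);q=rows(q,p-R[:,0]*.1,R)
E
```

```text
t 23.35 tip mm [  2.5   0.2 -40. ] ang 0.28 F board [-0.5 -0.3  0.6] w 0.0851
end err mm [-0. -0.  0.] rot [ 0.  0. -0.] q [ 0.02  0.31  0.27  1.85 -0.1   0.99  1.7 ] margin 0.58
[[-33, 0, 0, 0, 0, 0], [-34, 0, 0, 0, 0, 0], [-33, 0, 0, 0, 0, 0]]
```

View pics/w20.png

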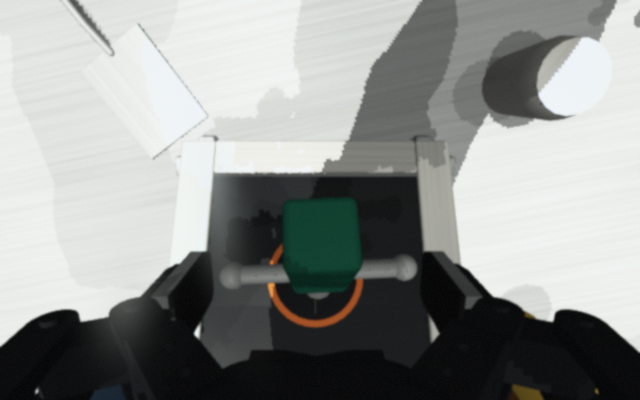

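The jaws are open and clear of the post on both sides. Backing straight off.

Request:
jog_arm --pt "-15 0 0 0 0 0" --pt "-30 0 0 0 0 0" --pt "-35 0 0 0 0 0" --pt "-35 0 0 0 0 0" --pt "-20 0 0 0 0 0" --pt "0 0 0 0 0 0" --pt "0 0 0 0 0 0"

```text
clock: 24.1
position: [0.4831, -0.1726, 0.3184]
tool_rot: [2.567, 1.564, 2.362]
force: [-0.0, 0.1, -0.2]
grip_width: 0.0853
```

```bash
python3 - <<'E'
from ins import *
print(observe()['position'],observe()['force'])
a=grab_frame('scene');w=grab_frame('wrist')
r=lambda x:cv2.resize(x,(400,400),interpolation=cv2.INTER_CUBIC)
save(np.vstack([cv2.resize(a,(480,300)),cv2.resize(w,(480,300))]),'e1.png');save(r(a[130:230,215:315]),'e2.png')
Ps=P('scene');t=o+B@[.0035,.0003,-.040]
print('pred bar ctr',proj(Ps,t+n*.085),'top',proj(Ps,t+n*.16), 'wrist bar',proj(P('wrist'),t+n*.085),proj(P('wrist'),t+n*.16))
E
```

```text
[ 0.48305466 -0.1725682   0.31837463] [-0.04924281  0.05957891 -0.15485725]
pred bar ctr [265.7490689  180.84700639] top [267.62711824 155.77214055] wrist bar [315.70131623 208.45404681] [315.8780091  183.12465886]
```

View pics/e1.png

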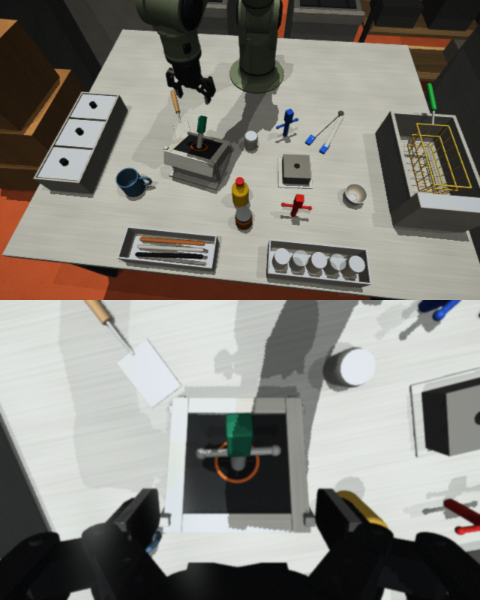

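View pics/e2.png

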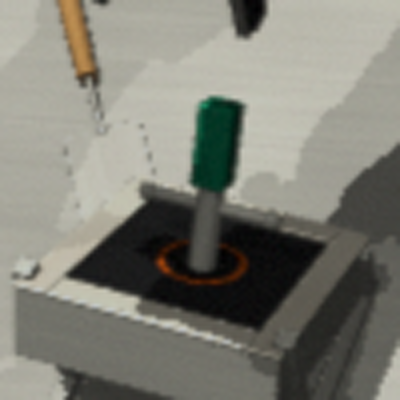

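```bash
python3 - <<'E'
from ins import *
w=grab_frame('wrist');save(cv2.resize(w[110:300,220:420],(800,600),interpolation=cv2.INTER_CUBIC),'e3.png')
Pw=P('wrist')
for tl in(0,.04,.075):
    ax=n*np.cos(tl)-u*np.sin(tl); t=o+B@[.004,.0003,-.040]
    print(tl,[(proj(Pw,t+ax*d)-[220,110])*[4,600/190] for d in(.085,.16)])
E
```

```text
0 [array([382.893043 , 313.5925364]), array([383.59550206, 234.10114467])]
0.04 [array([382.86376648, 302.29370863]), array([383.51929696, 207.27407807])]
0.075 [array([382.83754766, 292.57535899]), array([383.45123298, 184.48017242])]
```

View pics/e3.png

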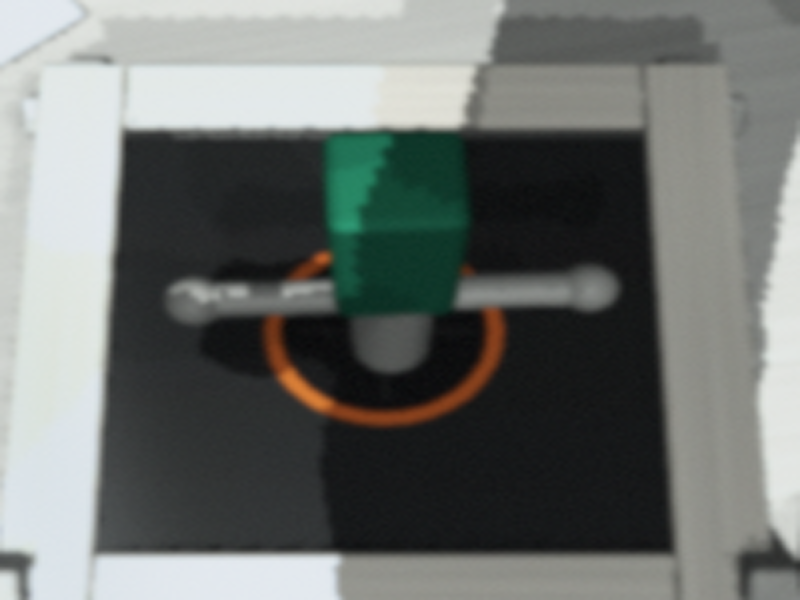

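The bar centre (392,294) and grip top (397,181) in the crop match the seated post leaning about 4.3° down-slope. That is the socket's play under gravity, within the 8° limit. Handing in.

```bash
python3 - <<'E'
from h import *
print(observe()['clock'],observe()['force']); print(bot.job_done())
E
```

```text
24.25 [-0.51561606 -0.67736263 -0.3792384 ]
the job is handed in; nothing more can be done
None
```

The green-gripped post is plugged into the drip board and released, and I handed the job in at about 24 s of the 69 s allowed.

- **Regrasp:** My first grip, with the tool in line with the post, ran three arm joints into their limits above the board, about 50 mm short of it. I put the post back in its holder, regripped it with the tool leaning 30°, and carried it over again.
- **Finding the socket:** I pressed at the middle of the disc and the tip dropped in about 3–4 mm up the slope. No full spiral was needed.
- **Insertion:** It bottomed out with the tip at −40.1 mm, 48 N along the post and 0.2° off square while gripped.

**Last checks:**
- **Clearance:** The gripper is about 140 mm clear of where it let go, with no contact force.
- **Post:** It is in the socket within about 4 mm of the disc's middle. Released, it leans about 4.3–4.6° down the slope, so it is not perfectly square. The socket has that much play, and the limit is 8°.
- **Other things on the table:** They look unmoved in the final picture. I judged that by eye and did not measure it.

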